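# Examine porcelain plaques under the ultraviolet lamp

### The arm

A 7-joint arm with a two-finger parallel gripper is mounted at the origin on the work surface. World frame = base frame: x ahead of the robot, y to its left, z up, the work surface at z = 0. Lengths are in m, angles in degrees, forces in N, time in s.
With the tool pointing down it reaches from about 0.35 to 0.775 m from the base axis. Payload 3.1 kg.
Tool frame: the origin (TCP) lies at the very end of the fingers, on their centre line; the grasp point (between the pads) lies 19 mm behind it; z points along the fingers, y is the line along which they close (so a half turn about z gives the same grasp; the last joint's range is limited). The gripper opens to 85 mm and grips with 20 to 120 N. Pads are 22 mm wide; open, the fingers measure 114 mm over their backs; the gripper's body (76 mm by 85 mm) begins 54 mm behind the grasp point. The pads swing forward as they close: fully open they stand 13 mm farther back than shut.
Start: joints at [-76.931, 17.813, 0.802, 86.603, -0.252, 75.585, -1.558], TCP at [0.147, 0.53, 0.231] pointing down, gripper open.
Joint ranges: [-154.91, 154.91], [-16.99, 109.72], [-72.82, 74.43], [7.12, 147.25], [-82.49, 262.49], [11.32, 116.49], [-174.64, 174.64]. Speed limits (degrees/s): [159.86, 159.86, 180, 180, 180, 180, 180].

### API

Orientations are given as [roll, pitch, yaw] about the fixed x, y, z axes, in that order (R = Rz(yaw) Ry(pitch) Rx(roll)).
In Python, from bench import env, cams gives the robot as it stands. The module is installed in compiled form; this text tells all that it offers.
- The arm moves only by the tool send_rows, never from a script. Its argument "increments" is one flat list of numbers, 7 for each row, row after row: the turn, a rotation vector about the tool's x, y, z in degrees, then the shift along the tool's x, y, z in m, then the closure, from 0 (fully open) to 1 (shut). In form: [rx, ry, rz, x, y, z, jaw, rx, ry, rz, x, y, z, jaw, ...]. A call has 1 to 20 rows; each row is the pose to reach, as a shift and turn from the pose commanded when the call began, along the tool's axes at that moment; what a row does not reach only later rows make up. A row lasts 1/8 s, in which the tool goes at most 62.5 mm and 10.7 degrees, less where a joint would pass 70% of its speed; a pose out of reach is approached as far as the arm can. A call with a gripper value outside its range is refused whole. The fingers move at their own pace and stop on an object; "grip_force" is the grip in N (left out, the last holds). Time passes only in rows, so rows that repeat a pose let the fingers close. It gives the time, the measured TCP pose, the force, the opening and the grip force at its end, in the units of the state.
- env.read_state(): the state, without advancing time (a new reading comes with each control period).
- cams.capture(name): name is "side" or "top" or "wrist"; returns a dict with "frame" (400x640x3 uint8, red, green, blue), "fx", "fy", "cx", "cy" (pixels), "R" (3x3) and "t" (3): a world point X has camera coordinates R X + t. Camera axes: x right, y down, z forward; pixel columns grow to the right and rows downward; lengths in m; the calibration is good to about 2 mm. A picture is of the moment at which its call begins. There is no depth.
- env.sign_off(): hands the job in; it is judged then, once.
The state is a dict: "t": time; "joint_pos": joint angles; "joint_vel": joint speeds; "tau": joint torques, N m; "ee_pos": TCP position; "ee_rot": TCP orientation; "wrist_force": force on the tool from outside, world axes, zero at the start; "moment": the same for the moment, N m; "opening": finger opening in m; "finger_force": force on a finger pad.
Only numpy, scipy, OpenCV 4.12 (cv2) and the standard library are available. Lean on these libraries where they do the work, as an engineer would, in place of code of your own. Each camera call takes 0.05 s, during which the arm holds its last target. There are 200 camera calls.

### The job

Edge each porcelain plaque along its lane until its end sticks out over the stand's open front edge far enough to pinch, carry it to the felt-topped bench and lay it flat and centred across the bench, painted side up, side by side with the others. When all are laid out, take the ultraviolet hand lamp and bring its focus spot onto the gold mark of the blue, then the green, then the red plaque (those that are there), holding it steady for a good second on each with the lamp above the plaque, then lay the lamp flat back on the middle of its mat. Never drop a plaque onto the table or disturb the other wares.

Things in the scene. Friction and masses are not known exactly. Their poses are not given: they have to be found in the camera images.
- stand: Fixed walnut stand, 195 (x) x 204 mm (y), origin at its underside centre. 3 lanes along x, at y = -64, 0, 64 mm: floor 70 mm up, 52 mm wide between rails 10 mm higher, open at the front x = -97.5 mm (robot side; plain face, free below), 10 mm high stop at the back, x = 93.5 mm. Plaques start 10 to 25 mm behind the front edge, 48 mm or more before the stop, and slide easily (under 1 N).
- bench: Fixed wooden examining bench with grey felt on top, 70 deep (x) x 250 long (y) x 40 mm high, origin at the centre of its underside on the table. Plaques (120 mm long) are laid across it, so that their ends overhang its two long sides; there is room for three side by side at y = -84, 0 and +84 mm.
- mat: Fixed flat teal mat for the lamp, 100 (x) x 180 (y) x 3 mm thick, origin at the centre of its underside on the table.
- lamp_grip (a point): Middle (14 mm above its underside) of the ultraviolet hand lamp, in the lamp's axes: flat-bottomed yellow body, x -62 to +54 mm, 34 wide (y), 28 mm high (z up), 160 g; dark grey head with violet window at its +x end, 46 mm wide, 34 mm high, out to x = +76 mm. It starts lying on the mat. Grip it here across its width.
- lamp_window (a point): Middle of the lamp's violet window, at x = +66, z = -2.5 mm from lamp_grip. The beam leaves it 45 degrees forward (+x) and down (-z) in the lamp's frame.
- lamp_spot (a point): The lamp's focus spot: the point in the air on its beam 80 mm from the window, at x = +123, z = -59 mm from lamp_grip in the lamp's frame.
- blue_mid (a point): Middle (half-way up) of the blue porcelain plaque: a flat rigid slab 120 long (its x) x 46 wide (its y) x 7 mm thick (z up), 85 g, white with a blue panel and a round gold mark in the middle of its upper face, directly over this point. It starts flat in one lane of the stand, its length along the lane. Not every plaque is there at every start (None if absent).
- green_mid (a point): Middle (half-way up) of the green porcelain plaque: a flat rigid slab 120 long (its x) x 46 wide (its y) x 7 mm thick (z up), 85 g, white with a green panel and a round gold mark in the middle of its upper face, directly over this point. It starts flat in one lane of the stand, its length along the lane. Not every plaque is there at every start (None if absent).
- red_mid (a point): Middle (half-way up) of the red porcelain plaque: a flat rigid slab 120 long (its x) x 46 wide (its y) x 7 mm thick (z up), 85 g, white with a red panel and a round gold mark in the middle of its upper face, directly over this point. It starts flat in one lane of the stand, its length along the lane. Not every plaque is there at every start (None if absent).
- candlestick: Bystander: gilded white porcelain candlestick, 155 mm high, foot 84 mm across, origin under its foot.
- mug: Bystander: brown stoneware mug, 80 mm across, 95 mm high, origin under its foot.
- thimble: Bystander: white and gold bone-china thimble, 21 mm across, 26 mm high, origin under its foot.
- burnisher: Bystander: agate burnisher with beech handle, 150 mm long (x), 18 mm high, lying on the table, origin at the middle of its underside.
Not all that is in view belongs to the job. What is meant by the part that bears lamp_grip is not brown or white, and is the larger of those in its own colour.

How it is judged (in metres and radians):
On the way, in this order (a step that is already met when the one before it is completed fails the run):
1. all plaques that are there lie flat across the bench, let go (x of blue_mid in the frame of bench between -0.026 and 0.026 m and y of blue_mid in the frame of bench between -0.11 and 0.11 m and z of blue_mid in the frame of bench between 0.036 and 0.049 m and angle between each of blue_mid, green_mid, red_mid's own z axis and vertical below 0.12 rad and linear speed of each of blue, green, red below 0.03 m/s and contact force between the fingers and blue below 0.2 N and x of green_mid in the frame of bench between -0.026 and 0.026 m and y of green_mid in the frame of bench between -0.11 and 0.11 m and z of green_mid in the frame of bench between 0.036 and 0.049 m and contact force between the fingers and green below 0.2 N and x of red_mid in the frame of bench between -0.026 and 0.026 m and y of red_mid in the frame of bench between -0.11 and 0.11 m and z of red_mid in the frame of bench between 0.036 and 0.049 m and contact force between the fingers and red below 0.2 N), for 0.3 s.
2. the lamp's focus spot is held steady within 20 mm of the gold mark of the blue plaque, the lamp above it (distance between lamp_spot and blue_mid below 0.022 m and z of lamp_window in the frame of blue_mid above 0.03 m), for 1 s.
3. the lamp's focus spot is held steady within 20 mm of the gold mark of the green plaque, the lamp above it (distance between lamp_spot and green_mid below 0.022 m and z of lamp_window in the frame of green_mid above 0.03 m), for 1 s.
4. the lamp's focus spot is held steady within 20 mm of the gold mark of the red plaque, the lamp above it (distance between lamp_spot and red_mid below 0.022 m and z of lamp_window in the frame of red_mid above 0.03 m), for 1 s.
At the end, for the whole second after the job is handed in: Each plaque present lies flat and still across the bench, middle within 26 mm of its long centre line and 110 mm along it, tilt under 0.12 rad, not stacked; the lamp lies flat and still on its mat, middle within 40 mm (x) and 55 mm (y) of the mat centre; nothing is held (all of step 1 and x of lamp_grip in the frame of mat between -0.04 and 0.04 m and y of lamp_grip in the frame of mat between -0.055 and 0.055 m and z of lamp_grip in the frame of mat below 0.023 m and angle between lamp_grip's own z axis and vertical below 0.12 rad and linear speed of uvlamp below 0.03 m/s and contact force between the fingers and uvlamp below 0.2 N); the robot touches nothing.
It fails at once if a plaque drops onto the table (its middle below 20 mm) (height (world z) of any of blue_mid, green_mid, red_mid below 0.02 m).
It fails at once if a bystander is moved by more than 30 mm (distance of any of candlestick, mug, thimble, burnisher from where it was at the start of the episode above 0.03 m).
Of blue, green, red only 2 to 3 are there at a start; the rules pass over those that are not, and their reading is None.
At some moment in a run one of uvlamp may be knocked a few centimetres aside while the robot is not near it.
It also fails if it takes over 210 s, if anything falls off the work surface, if the arm or the gripper's body presses on something with over 40 N, if the wrist force passes 120 N, or if a joint passes its speed limit or range.

## Working session

There is one attempt and no reset: what is moved stays moved. The work goes in short steps, Python scripts to look and compute and a tool call to move; the robot and the scene stay as the last step left them, time stands still between calls to the robot, and variables do not carry over. Pictures are saved under pics/ and viewed, at most 17 in all, crops included, and the job is handed in when it is done.

Besides the shell and the picture viewer there is one more tool, called as a command line: name --argument value ..., lists and objects as JSON in quotes. send_rows: Moves the arm, as the interface text tells. Its arguments: {"type":"object","properties":{"increments":{"type":"array","items":{"type":"number"}},"grip_force":{"type":"number"}},"required":["increments"]}

```bash
mkdir -p pics; cat > h.py <<'E'
import numpy as np, cv2
from bench import env, cams
from scipy.spatial.transform import Rotation as Ro
def snap(n,f=None):
    c=cams.capture(n)
    if f: cv2.imwrite('pics/'+f,c['frame'][:,:,::-1])
    return c
def ray(c,u,v,z):
    R=np.array(c['R']);t=np.array(c['t']);o=-R.T@t
    d=R.T@np.array([(u-c['cx'])/c['fx'],(v-c['cy'])/c['fy'],1])
    return o+d*(z-o[2])/d[2]
def proj(c,X):
    p=np.array(c['R'])@np.array(X)+np.array(c['t'])
    return p[0]/p[2]*c['fx']+c['cx'],p[1]/p[2]*c['fy']+c['cy']
def st():
    s=env.read_state();print({k:np.round(s[k],3) for k in('t','ee_pos','ee_rot','joint_pos','opening','wrist_force','finger_force')})
    return s
E
python3 - <<'E'
from h import *
import pickle
st()
a=snap('top','top0.png');b=snap('side','side0.png')
for c in(a,b):print(c['fx'],c['cx'],c['cy'],np.round(-np.array(c['R']).T@c['t'],3),np.round(c['R'],3).tolist())
pickle.dump((a,b),open('c0.pkl','wb'))
E
```

```text
{'t': np.float64(0.0), 'ee_pos': array([0.146, 0.529, 0.23 ]), 'ee_rot': array([-1.79865e+02,  5.00000e-03,  1.64541e+02]), 'joint_pos': array([-76.93 ,  17.86 ,   0.804,  86.693,  -0.253,  75.585,  -1.56 ]), 'opening': np.float64(0.085), 'wrist_force': array([ 1.058,  0.223, -0.002]), 'finger_force': np.float64(0.0)}
463.96337223859666 319.3563495499359 201.71301609711062 [ 0.507 -0.009  1.371] [[-0.018, -1.0, -0.005], [-0.997, 0.018, -0.08], [0.08, 0.003, -0.997]]
363.5530446114915 318.265869628128 195.3087483981684 [0.6   0.705 0.714] [[-1.0, -0.016, -0.001], [-0.011, 0.681, -0.732], [0.012, -0.732, -0.681]]
```

View pics/top0.png

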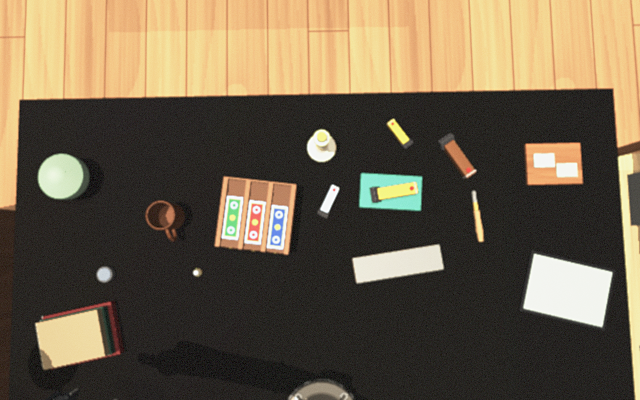

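View pics/side0.png

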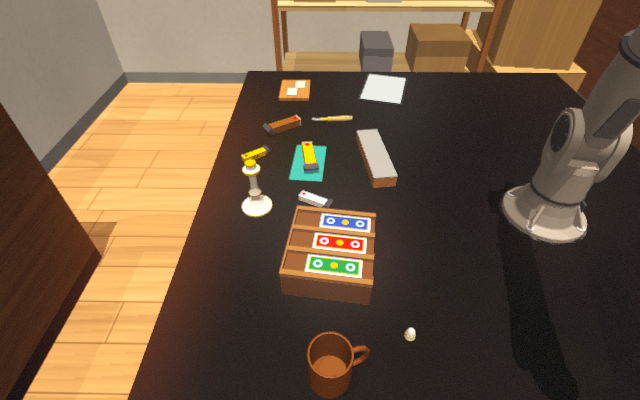

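The top view shows the stand at about (257,215) with green, red and blue plaques from left to right. The mat is at (390,191) with the large yellow lamp on it, head to the left. The bench is at (398,264), and the mug, thimble (197,272), candlestick and burnisher are clear of the paths.

```bash
cat >> h.py <<'E'
def blobs(c,lo,hi,roi=None,mina=20):
    h=cv2.cvtColor(c['frame'],cv2.COLOR_RGB2HSV)
    m=cv2.inRange(h,np.array(lo),np.array(hi))
    if roi: 
        k=np.zeros_like(m);k[roi[1]:roi[3],roi[0]:roi[2]]=1;m=m*k
    cs,_=cv2.findContours(m,cv2.RETR_EXTERNAL,cv2.CHAIN_APPROX_NONE)
    return sorted([x for x in cs if cv2.contourArea(x)>=mina],key=cv2.contourArea)[::-1]
def rect(c,cnt,z):
    p=cv2.minAreaRect(cnt); P=np.array([ray(c,u,v,z)[:2] for u,v in cv2.boxPoints(p)])
    e=[P[1]-P[0],P[2]-P[1]]; e.sort(key=np.linalg.norm)
    return P.mean(0).round(4),round(float(np.degrees(np.arctan2(e[1][1],e[1][0]))),1),[round(float(np.linalg.norm(x)),3) for x in e]
E
python3 - <<'E'
from h import *
import pickle
a,b=pickle.load(open('c0.pkl','rb'))
H=cv2.cvtColor(a['frame'],cv2.COLOR_RGB2HSV)
for n,p in dict(bench=(400,265),mat=(365,200),lamp=(395,192),stand=(220,240),rail=(246,200),blue=(272,228),green=(228,213),red=(251,220),gold=(255,222)).items(): print(n,H[p[1],p[0]])
for n,lo,hi,z,roi in [('bench',(0,0,120),(180,60,255),.04,(340,235,455,295)),('mat',(75,80,60),(95,255,255),.003,None),('lamp',(22,120,100),(34,255,255),.028,(350,170,430,215)),
 ('stand',(3,50,40),(20,200,200),.08,(205,165,305,265)),('blue',(100,100,50),(125,255,255),.077,(205,165,305,265)),('green',(45,100,50),(75,255,255),.077,(205,165,305,265)),('red',(0,205,150),(5,255,255),.077,(205,165,305,265)),('gold',(20,120,120),(34,255,255),.077,(205,165,305,265))]:
    for c in blobs(a,lo,hi,roi,6)[:3]: print(n,cv2.contourArea(c),rect(a,c,z))
E
```

```text
bench [ 24  21 235]
mat [ 83 100 235]
lamp [ 30 119 245]
stand [ 12 128 153]
rail [ 16 112 242]
blue [110 100 227]
green [ 62 115 220]
red [  4 147 243]
gold [ 31  88 248]
bench 2221.5 (array([ 0.4339, -0.2242]), -81.9, [0.074, 0.255])
mat 2165.0 (array([ 0.6434, -0.2148]), -94.4, [0.108, 0.189])
lamp 135.0 (array([ 0.6416, -0.2262]), -82.6, [0.033, 0.107])
stand 5444.0 (array([0.5765, 0.1755]), -97.4, [0.206, 0.217])
blue 163.0 (array([0.5428, 0.1144]), -7.3, [0.027, 0.099])
green 146.0 (array([0.5722, 0.2399]), -6.8, [0.028, 0.059])
green 6.5 (array([0.6168, 0.2342]), -97.4, [0.008, 0.028])
```

```bash
cat >> h.py <<'E'
def inc(*targets):
    """world targets (x,y,z,yaw deg, tool down) -> row increments from present pose"""
    s=env.read_state();R=Ro.from_euler('xyz',s['ee_rot'],degrees=True)
    for x,y,z,w in targets:
        T=Ro.from_euler('xyz',[180,0,w],degrees=True)
        print((R.inv()*T).as_rotvec(degrees=True).round(1),R.inv().apply(np.array([x,y,z])-s['ee_pos']).round(4))
S=np.radians(-7.2); LY=dict(blue=.1813,red=.2454,green=.3095); SX=.550
def stand(xp,yp): return np.cos(S)*xp-np.sin(S)*yp, np.sin(S)*xp+np.cos(S)*yp
B0=np.array([.434,-.224]);BW=np.radians(8.1)
def ben(x,y): return tuple(B0+[np.cos(BW)*x-np.sin(BW)*y,np.sin(BW)*x+np.cos(BW)*y])
E
python3 - <<'E'
from h import *
inc((*stand(SX+.072,LY['red']),.21,172.8),(*stand(SX+.072,LY['red']),.15,172.8))
E
```

```text
[-0.1 -0.  -8.3] [-0.5803 -0.2172  0.0208]
[-0.1 -0.  -8.3] [-0.5803 -0.2171  0.0808]
```

send_rows --increments '[0,0,-8.3,-0.58,-0.217,0.021,1,0,0,-8.3,-0.58,-0.217,0.021,1,0,0,-8.3,-0.58,-0.217,0.021,1,0,0,-8.3,-0.58,-0.217,0.021,1,0,0,-8.3,-0.58,-0.217,0.021,1,0,0,-8.3,-0.58,-0.217,0.021,1,0,0,-8.3,-0.58,-0.217,0.021,1,0,0,-8.3,-0.58,-0.217,0.021,1,0,0,-8.3,-0.58,-0.217,0.021,1,0,0,-8.3,-0.58,-0.217,0.021,1,0,0,-8.3,-0.58,-0.217,0.021,1,0,0,-8.3,-0.58,-0.217,0.021,1,0,0,-8.3,-0.58,-0.217,0.021,1,0,0,-8.3,-0.58,-0.217,0.021,1,0,0,-8.3,-0.58,-0.217,0.021,1,0,0,-8.3,-0.58,-0.217,0.021,1]' --grip_force 40

```text
t: 2.1
ee_pos: [0.6476, 0.1668, 0.2106]
ee_rot: [180.0, 0.0, 172.9]
wrist_force: [-0.1, 0.6, -0.3]
opening: 0.0001
finger_force: 0.0
```

```bash
python3 - <<'E'
from h import *
import pickle
st()
a=snap('wrist','w1.png');pickle.dump(a,open('w1.pkl','wb'))
print(np.round(-np.array(a['R']).T@a['t'],3),np.round(a['R'],2).tolist(),a['fx'])
E
```

```text
{'t': np.float64(2.1), 'ee_pos': array([0.648, 0.167, 0.211]), 'ee_rot': array([1.79987e+02, 1.40000e-02, 1.72880e+02]), 'joint_pos': array([-25.189,  33.26 ,  16.197,  67.573,  -8.936,  80.321,  72.855]), 'opening': np.float64(0.0), 'wrist_force': array([-0.062,  0.594, -0.332]), 'finger_force': np.float64(0.0)}
[0.565 0.177 0.352] [[0.12, 0.99, 0.0], [0.94, -0.12, 0.33], [0.32, -0.04, -0.95]] 279.55016041079125
```

View pics/w1.png

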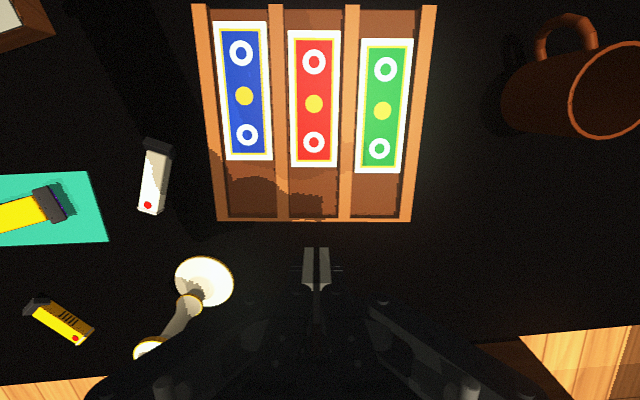

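The wrist view shows all three plaques with gold marks at blue (244,96), red (314,104) and green (382,111). The back stop is at row 220, and the lanes behind the plaques are clear. The candlestick is well off to the left.

```bash
python3 - <<'E'
from h import *
import pickle
a=pickle.load(open('w1.pkl','rb'))
def f(u,v,z):
    p=ray(a,u,v,z)[:2]; return np.round([np.cos(S)*p[0]+np.sin(S)*p[1],-np.sin(S)*p[0]+np.cos(S)*p[1]],4)
for n,p in dict(blue=(244,96),red=(314,104),green=(382,111),br=(248,161),rr=(314,166),gr=(378,172)).items(): print(n,f(*p,.077))
for n,p in dict(cBR=(410,221),cBL=(217,221),fL=(193,5),fR=(436,6)).items(): print(n,f(*p,.08))
print('fingertip',proj(a,[.648,.167,.211]))
c=pickle.load(open('c0.pkl','rb'))[0]
print('candle',ray(c,321,148,0),'mug',ray(c,162,222,0))
inc((*stand(SX+.071,LY['red']),.15,172.8),(*stand(SX+.071,LY['red']),.0725,172.8),(*stand(SX-.004,LY['red']),.0725,172.8),(*stand(SX-.004+.015,LY['red']),.15,172.8))
E
```

```text
blue [0.5285 0.1806]
red [0.5354 0.245 ]
green [0.5415 0.3086]
br [0.5886 0.1796]
rr [0.5935 0.2449]
gr [0.5996 0.3091]
cBR [0.6515 0.346 ]
cBL [0.6515 0.1427]
fL [0.4583 0.145 ]
fR [0.4588 0.3462]
fingertip (np.float64(316.2972073840499), np.float64(261.1325618193956))
candle [ 0.77789222 -0.01241633  0.        ] mug [0.56497406 0.46200079 0.        ]
[0.  0.  0.1] [ 0.0007 -0.0011  0.0605]
[0.  0.  0.1] [ 0.0007 -0.0011  0.138 ]
[0.  0.  0.1] [ 0.0757 -0.001   0.138 ]
[0.  0.  0.1] [ 0.0607 -0.001   0.0605]
```

send_rows --increments '[0,0,0,0.0,-0.001,0.06,1,0,0,0,0.0,-0.001,0.11,1,0,0,0,0.0,-0.001,0.137,1,0,0,0,0.0,-0.001,0.137,1,0,0,0,0.01,-0.001,0.137,1,0,0,0,0.02,-0.001,0.137,1,0,0,0,0.03,-0.001,0.137,1,0,0,0,0.04,-0.001,0.137,1,0,0,0,0.05,-0.001,0.137,1,0,0,0,0.058,-0.001,0.137,1,0,0,0,0.064,-0.001,0.137,1,0,0,0,0.069,-0.001,0.137,1,0,0,0,0.072,-0.001,0.137,1,0,0,0,0.072,-0.001,0.137,1]'

```text
t: 3.9
ee_pos: [0.5759, 0.1745, 0.0733]
ee_rot: [-180.0, -0.0, 172.8]
wrist_force: [-0.5, -0.2, 0.3]
opening: -0.0001
finger_force: 0.1
```

```bash
sed -i 's/SX=.550/SX=.554/' h.py; python3 - <<'E'
from h import *
st(); snap('side','s2.png')
# next: up, over blue rear, down, push
for k,xd in (('blue',.619),):
  inc((*stand(.555,LY['red']),.13,172.8),(*stand(xd,LY[k]),.13,172.8),(*stand(xd,LY[k]),.073,172.8),(*stand(.5495,LY[k]),.073,172.8))
E
```

```text
{'t': np.float64(3.9), 'ee_pos': array([0.576, 0.174, 0.073]), 'ee_rot': array([-1.80000e+02, -2.60000e-02,  1.72848e+02]), 'joint_pos': array([-28.885,  31.534,  15.062,  90.639,  -9.129,  59.059,  71.608]), 'opening': np.float64(-0.0), 'wrist_force': array([-0.511, -0.242,  0.295]), 'finger_force': np.float64(0.058)}
[-0. -0.  0.] [-0.0054  0.0002 -0.0568]
[-0. -0.  0.] [-0.0694 -0.064  -0.0569]
[-0. -0.  0.] [-0.0694 -0.064   0.0001]
[-0. -0.  0.] [ 0.0001 -0.0639  0.0002]
```

View pics/s2.png

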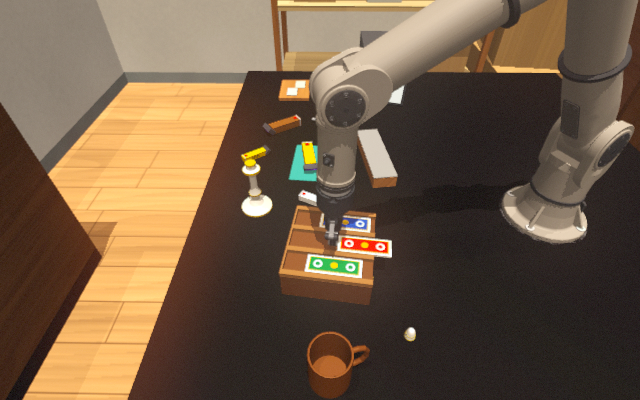

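The side view shows the red plaque sticking out over the front by about 35 mm, with its end at (392,247). It is to be picked first, since the neighbours must stay back for finger room.

send_rows --increments '[0,0,0,-0.004,0,-0.03,1,0,0,0,-0.004,0,-0.077,0.5,0,0,0,0.05,0,-0.077,0,0,0,0,0.1,0,-0.077,0,0,0,0,0.1165,0,-0.077,0,0,0,0,0.1165,0,-0.077,0,0,0,0,0.1165,0,-0.077,0]'

```text
t: 4.82
ee_pos: [0.4624, 0.1884, 0.1506]
ee_rot: [180.0, 0.1, 172.8]
wrist_force: [0.6, 0.2, 0.3]
opening: 0.0853
finger_force: 0.0
```

```bash
python3 - <<'E'
from h import *
import pickle
st(); a=snap('wrist','w3.png');pickle.dump(a,open('w3.pkl','wb'))
print(proj(a,[*stand(.4185,LY['red']),.077]))
inc((*stand(.433,LY['red']),.05,172.8))
E
```

```text
{'t': np.float64(4.825), 'ee_pos': array([0.462, 0.188, 0.151]), 'ee_rot': array([1.79997e+02, 1.15000e-01, 1.72764e+02]), 'joint_pos': array([-36.726,  15.585,  15.331, 102.086,  -4.519,  62.829,  62.891]), 'opening': np.float64(0.085), 'wrist_force': array([0.647, 0.239, 0.263]), 'finger_force': np.float64(0.0)}
(np.float64(316.38306584683295), np.float64(194.6011827198593))
[-0.   0.1 -0.1] [0.0024 0.0006 0.1004]
```

View pics/w3.png

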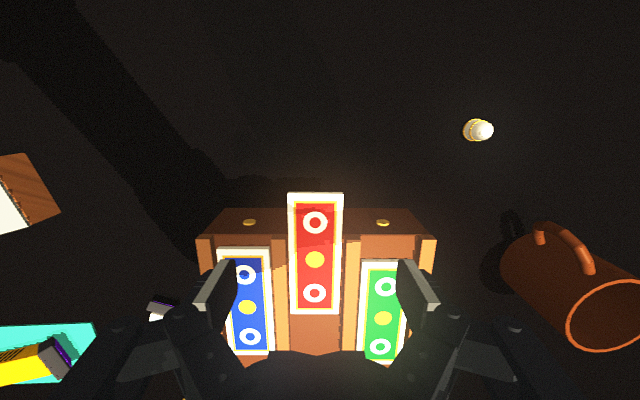

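The front end of the red plaque is at row 193, as predicted (194.6), and centred between the open fingers at u≈316. I go down and grip it.

send_rows --increments '[0,0,0,0.004,0,0.05,0,0,0,0,0.004,0,0.09,0,0,0,0,0.004,0,0.1,0,0,0,0,0.004,0,0.1,0,0,0,0,0.004,0,0.1,1,0,0,0,0.004,0,0.1,1,0,0,0,0.004,0,0.1,1,0,0,0,0.004,0,0.1,1,0,0,0,0.004,0,0.1,1]' --grip_force 60

```text
t: 6.0
ee_pos: [0.4578, 0.1898, 0.0517]
ee_rot: [179.9, 0.1, 172.9]
wrist_force: [-1.5, 0.0, 5.6]
opening: 0.0446
finger_force: 60.0
```

```bash
python3 - <<'E'
from h import *
st()
# place: plaque end currently at .4185, grip g inside
s=env.read_state();p=s['ee_pos'];xp=np.cos(S)*p[0]+np.sin(S)*p[1];print('xp',xp,'yp',-np.sin(S)*p[0]+np.cos(S)*p[1])
g=xp-.4785  # tcp relative to plaque centre
print(g)
y=188.1
for sl in(.084,0,-.084):
  inc((*ben(g-.004,sl),.16,y),(*ben(g-.004,sl),p[2]-.03+.0008,y))
E
```

```text
{'t': np.float64(6.0), 'ee_pos': array([0.458, 0.19 , 0.052]), 'ee_rot': array([1.79916e+02, 1.38000e-01, 1.72853e+02]), 'joint_pos': array([-35.807,  22.217,  14.177, 109.105,  -7.018,  49.343,  64.78 ]), 'opening': np.float64(0.045), 'wrist_force': array([-1.538,  0.035,  5.615]), 'finger_force': np.float64(59.97)}
xp 0.43036794531862166 yp 0.24567387027322812
-0.04813205468137832
[  0.1   0.1 -15.2] [ 0.0442 -0.346  -0.109 ]
[  0.1   0.1 -15.2] [ 0.0446 -0.3462  0.0286]
[  0.1   0.1 -15.2] [ 0.0221 -0.4271 -0.109 ]
[  0.1   0.1 -15.2] [ 0.0225 -0.4273  0.0285]
[  0.1   0.1 -15.2] [ 0.     -0.5081 -0.1091]
[  0.1   0.1 -15.2] [ 4.000e-04 -5.083e-01  2.840e-02]
```

send_rows --increments '[0,0,0,0,0,-0.015,1,0,0,0,0,0,-0.04,1,0,0,0,0,0,-0.075,1,0,0,0,0,0,-0.109,1,0,0,0,0,0,-0.109,1]'

```text
t: 6.62
ee_pos: [0.4587, 0.1903, 0.1626]
ee_rot: [179.8, 0.3, 172.8]
wrist_force: [0.3, 0.2, -0.5]
opening: 0.0446
finger_force: 61.0
```

```bash
python3 - <<'E'
from h import *
import pickle
s=st(); a=snap('wrist','w4.png');pickle.dump(a,open('w4.pkl','wb'))
E
```

```text
{'t': np.float64(6.625), 'ee_pos': array([0.459, 0.19 , 0.163]), 'ee_rot': array([179.766,   0.331, 172.846]), 'joint_pos': array([-37.252,  14.375,  15.429, 101.802,  -4.261,  63.98 ,  62.407]), 'opening': np.float64(0.045), 'wrist_force': array([ 0.32 ,  0.181, -0.528]), 'finger_force': np.float64(60.959)}
```

View pics/w4.png

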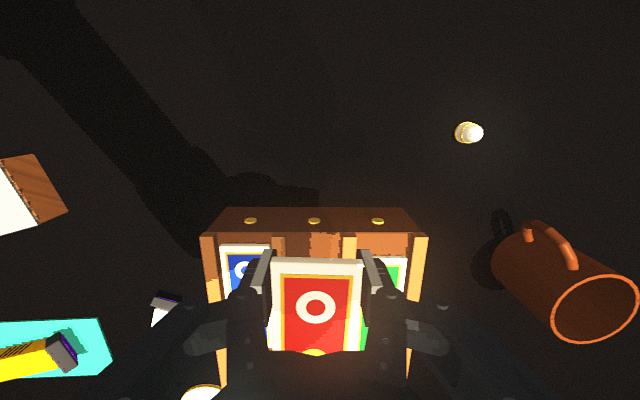

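The plaque is held but appears pitched far end up: its visible panel widens from 68 px to 76 px away from the robot. I measure the tilt in the side view.

```bash
python3 - <<'E'
from h import *
import pickle
a=snap('side');pickle.dump(a,open('s4.pkl','wb'))
u,v=map(int,proj(a,[.5,.185,.19]));print(u,v)
cr=a['frame'][v-80:v+80,u-100:u+100,::-1]
cv2.imwrite('pics/s4.png',cv2.resize(cr,None,fx=4,fy=4)[:600])
print('origin',u-100,v-80)
E
```

```text
372 210
origin 272 130
```

View pics/s4.png

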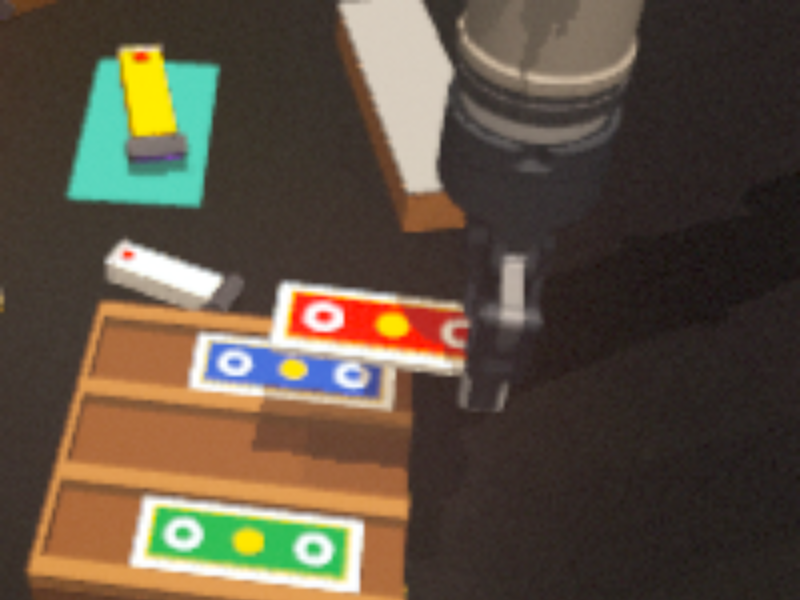

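The side crop shows the red plaque in the grip, with its far end at about (277,314) and gold at (393,325) in the crop. I intersect those rays with the lane's vertical plane.

```bash
python3 - <<'E'
from h import *
import pickle
a=pickle.load(open('s4.pkl','rb'))
R=np.array(a['R']);o=-R.T@a['t'];n=np.array([-np.sin(S),np.cos(S),0])
P=[]
for u,v in((277,314),(323,317),(393,325)):
    d=R.T@np.array([(272+u/4-a['cx'])/a['fx'],(130+v/4-a['cy'])/a['fy'],1])
    p=o+d*(.246-n@o)/(n@d);P.append([np.cos(S)*p[0]+np.sin(S)*p[1],p[2]])
P=np.array(P);print(P.round(4)); d=P[0]-P[2];print(np.degrees(np.arctan2(d[1],d[0])),np.linalg.norm(d))
w=pickle.load(open('w4.pkl','rb'))
E
```

```text
[[0.5356 0.1868]
 [0.5121 0.1879]
 [0.4764 0.1872]]
-0.4143172426361268 0.059117669069508556
```

```bash
python3 - <<'E'
from h import *
g=-.047
inc((*ben(g-.003,-.084),.16,188.1),(*ben(g-.003,-.084),.0225,188.1))
E
```

```text
[  0.   -0.  -15.2] [-0.0033 -0.507  -0.0008]
[  0.   -0.  -15.2] [-0.0034 -0.507   0.1367]
```

send_rows --increments '[0,0,-1.5,0,-0.04,0,1,0,0,-3,0,-0.09,0,1,0,0,-4.5,0,-0.14,0,1,0,0,-6,0,-0.19,0,1,0,0,-7.5,0,-0.24,0,1,0,0,-9,0,-0.29,0,1,0,0,-10.5,0,-0.34,0,1,0,0,-12,0,-0.39,0,1,0,0,-13.5,0,-0.44,0,1,0,0,-15.2,-0.003,-0.485,0,1,0,0,-15.2,-0.003,-0.507,0,1,0,0,-15.2,-0.003,-0.507,0,1,0,0,-15.2,-0.003,-0.507,0,1]'

```text
t: 8.35
ee_pos: [0.3963, -0.3119, 0.1581]
ee_rot: [179.8, -0.1, -171.9]
wrist_force: [0.2, 0.5, -1.1]
opening: 0.0452
finger_force: 61.1
```

```bash
python3 - <<'E'
from h import *
import pickle
st()
a=snap('top','t5.png');pickle.dump(a,open('t5.pkl','wb'))
w=snap('wrist','w5.png')
inc((*ben(-.05,-.084),.0225,188.1))
im=np.vstack([a['frame'][170:300,300:500],]);cv2.imwrite('pics/t5c.png',np.hstack([cv2.resize(im,(400,260)),cv2.resize(w['frame'],(400,260))])[:,:,::-1])
E
```

```text
{'t': np.float64(8.35), 'ee_pos': array([ 0.396, -0.312,  0.158]), 'ee_rot': array([ 1.79827e+02, -8.60000e-02, -1.71871e+02]), 'joint_pos': array([  8.394,  17.619,  34.944, 101.03 , -11.079,  64.985, 144.951]), 'opening': np.float64(0.045), 'wrist_force': array([ 0.218,  0.534, -1.119]), 'finger_force': np.float64(61.118)}
[ 0.1 -0.   0.1] [ 0.0008 -0.0025  0.1362]
```

View pics/t5c.png

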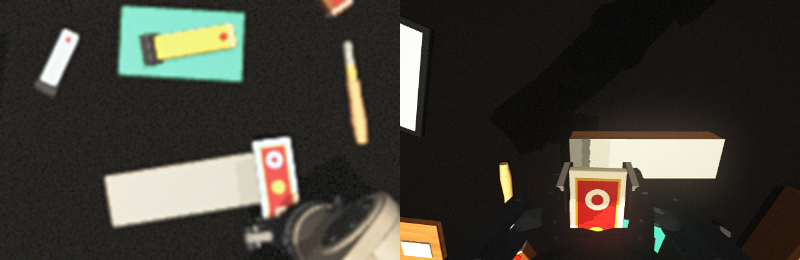

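The plaque is over the right (-y) end of the bench, in line with it. I lower it, release, and back away upwards.

send_rows --increments '[0,0,0,0.001,-0.002,0.04,1,0,0,0,0.001,-0.002,0.08,1,0,0,0,0.001,-0.002,0.11,1,0,0,0,0.001,-0.002,0.125,1,0,0,0,0.001,-0.002,0.132,1,0,0,0,0.001,-0.002,0.136,1,0,0,0,0.001,-0.002,0.137,1]'

```text
t: 9.32
ee_pos: [0.3964, -0.3165, 0.023]
ee_rot: [-179.9, 0.1, -171.9]
wrist_force: [-1.1, -1.1, -1.2]
opening: 0.0448
finger_force: 61.1
```

```bash
python3 - <<'E'
from h import *
import pickle
a=pickle.load(open('t5.pkl','rb'));p=ray(a,439,263.5,.183)[:2]-B0
print(p@[np.cos(BW),np.sin(BW)],p@[-np.sin(BW),np.cos(BW)])
st()
E
```

```text
-0.006372785240292126 -0.08209504696509654
{'t': np.float64(9.325), 'ee_pos': array([ 0.396, -0.317,  0.023]), 'ee_rot': array([-1.79942e+02,  7.60000e-02, -1.71947e+02]), 'joint_pos': array([ 12.908,  28.063,  30.946, 109.059, -19.061,  47.884, 151.867]), 'opening': np.float64(0.045), 'wrist_force': array([-1.06 , -1.104, -1.249]), 'finger_force': np.float64(61.075)}
```

send_rows --increments '[0,0,0,0,0,0.0015,1,0,0,0,0,0,0.0015,1,0,0,0,0,0,0.0015,0.3,0,0,0,0,0,0.0015,0.3,0,0,0,0,0,0.0015,0.3,0,0,0,-0.001,0,-0.03,0.3,0,0,0,-0.001,0,-0.08,0.3,0,0,0,-0.001,0,-0.12,0.3,0,0,0,-0.001,0,-0.12,1]'

```text
t: 10.45
ee_pos: [0.3989, -0.318, 0.1457]
ee_rot: [-179.7, 0.4, -172.0]
wrist_force: [0.7, -0.4, -0.4]
opening: 0.0428
finger_force: 0.0
```

```bash
python3 - <<'E'
from h import *
st()
a=snap('side')
im=a['frame'][100:240,270:450,::-1];cv2.imwrite('pics/s6.png',cv2.resize(im,None,fx=4,fy=4))
inc((*stand(.619,LY['blue']),.16,172.8),(*stand(.619,LY['blue']),.073,172.8),(*stand(.5495,LY['blue']),.073,172.8))
E
```

```text
{'t': np.float64(10.45), 'ee_pos': array([ 0.399, -0.318,  0.146]), 'ee_rot': array([-179.702,    0.356, -171.957]), 'joint_pos': array([  8.701,  18.685,  35.267, 101.762, -12.093,  62.863, 146.056]), 'opening': np.float64(0.043), 'wrist_force': array([ 0.666, -0.377, -0.431]), 'finger_force': np.float64(0.0)}
[-0.1  0.2 15.3] [-0.2956  0.3813 -0.0163]
[-0.1  0.2 15.3] [-0.2953  0.3814  0.0707]
[-0.1  0.2 15.3] [-0.2283  0.3997  0.0704]
```

View pics/s6.png

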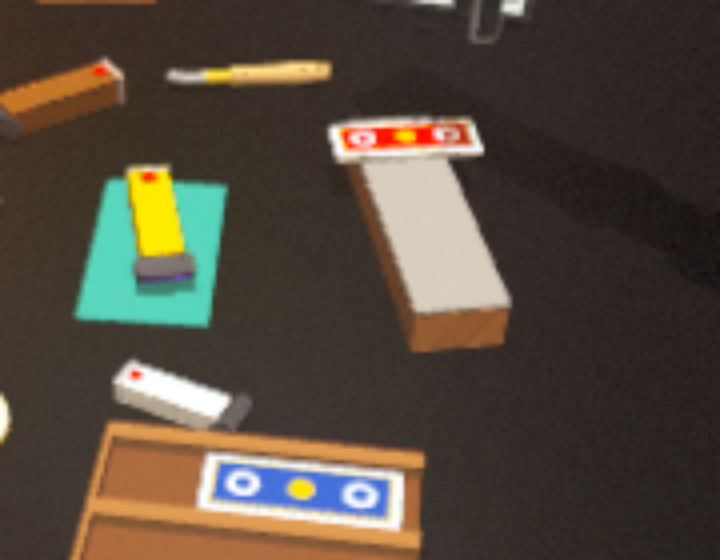

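Red lies flat across the bench end. Next is blue.

send_rows --increments '[0,0,2,-0.035,0.045,-0.016,1,0,0,4,-0.074,0.095,-0.016,1,0,0,6,-0.11,0.143,-0.016,1,0,0,8,-0.148,0.19,-0.016,1,0,0,10,-0.185,0.238,-0.016,1,0,0,12,-0.222,0.286,-0.016,1,0,0,15.3,-0.26,0.335,-0.016,1,0,0,15.3,-0.295,0.381,-0.016,1,0,0,15.3,-0.2955,0.3815,-0.016,1,0,0,15.3,-0.2955,0.3815,0.03,1,0,0,15.3,-0.2955,0.3815,0.03,1,0,0,15.3,-0.2955,0.3815,0.03,1]'

```text
t: 12.0
ee_pos: [0.6358, 0.1022, 0.1124]
ee_rot: [-180.0, -0.0, 172.7]
wrist_force: [0.2, -0.3, 1.8]
opening: -0.0004
finger_force: 0.0
```

```bash
python3 - <<'E'
from h import *
st()
L=LY['blue'];inc((*stand(.619,L),.073,172.8),(*stand(.5495,L),.073,172.8),(*stand(.5535,L),.15,172.8),(*stand(.4305,L),.15,172.8),(*stand(.4305,L),.052,172.8))
E
```

```text
{'t': np.float64(12.0), 'ee_pos': array([0.636, 0.102, 0.112]), 'ee_rot': array([-1.79971e+02, -3.00000e-02,  1.72680e+02]), 'joint_pos': array([-27.538,  35.289,  26.861,  80.946, -16.367,  67.668,  83.98 ]), 'opening': np.float64(-0.0), 'wrist_force': array([ 0.176, -0.288,  1.825]), 'finger_force': np.float64(0.0)}
[-0.  -0.  -0.1] [-0.001   0.0002  0.0394]
[-0.  -0.  -0.1] [0.0685 0.0001 0.0395]
[-0.  -0.  -0.1] [ 0.0645  0.     -0.0375]
[-0.  -0.  -0.1] [ 0.1875 -0.0002 -0.0375]
[-0.  -0.  -0.1] [ 0.1874 -0.0002  0.0605]
```

send_rows --increments '[0,0,0,0,0,0.03,1,0,0,0,0,0,0.0395,1,0,0,0,0,0,0.0395,1,0,0,0,0.01,0,0.0395,1,0,0,0,0.02,0,0.0395,1,0,0,0,0.03,0,0.0395,1,0,0,0,0.04,0,0.0395,1,0,0,0,0.05,0,0.0395,1,0,0,0,0.057,0,0.0395,1,0,0,0,0.063,0,0.0395,1,0,0,0,0.067,0,0.0395,1,0,0,0,0.0685,0,0.0395,1,0,0,0,0.0685,0,0.0395,1,0,0,0,0.0645,0,0,1,0,0,0,0.0645,0,-0.0375,0.5,0,0,0,0.12,0,-0.0375,0,0,0,0,0.17,0,-0.0375,0,0,0,0,0.1875,0,-0.0375,0,0,0,0,0.1875,0,-0.0375,0,0,0,0,0.1875,0,-0.0375,0]'

```text
t: 14.5
ee_pos: [0.451, 0.1265, 0.15]
ee_rot: [-180.0, 0.1, 172.7]
wrist_force: [0.3, 0.1, 0.6]
opening: 0.0852
finger_force: 0.0
```

```bash
python3 - <<'E'
from h import *
st(); a=snap('wrist')
# white front end & gold of blue plaque
for c in blobs(a,(100,100,40),(128,255,255),None,300)[:2]: print('blue',cv2.boundingRect(c),cv2.minAreaRect(c)); 
L=LY['blue']
print('pred front',proj(a,[*stand(.4185,L),.077]),'gold',proj(a,[*stand(.4785,L),.077]))
for c in blobs(a,(22,100,100),(34,255,255),(250,150,400,400),20)[:4]: print('y',cv2.minAreaRect(c))
inc((*stand(.4305,L),.052,172.8))
E
```

```text
{'t': np.float64(14.5), 'ee_pos': array([0.451, 0.127, 0.15 ]), 'ee_rot': array([-1.79994e+02,  6.70000e-02,  1.72711e+02]), 'joint_pos': array([-42.324,  12.822,  28.871, 106.941,  -6.943,  61.902,  71.926]), 'opening': np.float64(0.085), 'wrist_force': array([0.314, 0.131, 0.6  ]), 'finger_force': np.float64(0.0)}
blue (295, 206, 38, 105) ((313.5, 258.0), (104.0, 37.0), 90.0)
pred front (np.float64(314.8140612219186), np.float64(199.10132499009939)) gold (np.float64(315.0447962722199), np.float64(264.01821570745784))
y ((313.0, 261.5), (15.0, 16.0), 90.0)
y ((313.5, 208.0), (8.0, 43.0), 90.0)
y ((313.0, 277.5), (67.0, 40.0), 90.0)
[-0.   0.1 -0.1] [ 0.0014 -0.0006  0.0979]
```

send_rows --increments '[0,0,0,0.003,0,0.05,0,0,0,0,0.003,0,0.09,0,0,0,0,0.003,0,0.098,0,0,0,0,0.003,0,0.098,0,0,0,0,0.003,0,0.098,1,0,0,0,0.003,0,0.098,1,0,0,0,0.003,0,0.098,1,0,0,0,0.003,0,0.098,1,0,0,0,0.003,0,0.098,1,0,0,0,0.003,0,0.08,1,0,0,0,0.003,0,0.05,1,0,0,0,0.003,0,0.01,1,0,0,0,0.003,0,-0.01,1,0,0,0,0.003,0,-0.01,1]'

```text
t: 16.3
ee_pos: [0.448, 0.1276, 0.161]
ee_rot: [179.9, 0.2, 172.8]
wrist_force: [-0.2, -0.2, -1.5]
opening: 0.0446
finger_force: 60.7
```

```bash
cat >> h.py <<'E'
def held(col,lo,hi,roi):
    """midline of held plaque in side view: axis tilt and centre, in lane plane through the TCP along tool x"""
    s=st();a=snap('side');p0=np.array(s['ee_pos']);w=np.radians(s['ee_rot'][2]);ax=-np.array([np.cos(w),np.sin(w),0]);n=np.array([-ax[1],ax[0],0])
    R=np.array(a['R']);o=-R.T@a['t']
    def hit(u,v):
        d=R.T@np.array([(u-a['cx'])/a['fx'],(v-a['cy'])/a['fy'],1]);q=o+d*(n@(p0-o))/(n@d)-p0;return np.array([q@ax,q[2]])
    h=cv2.cvtColor(a['frame'],cv2.COLOR_RGB2HSV);u,v=map(int,proj(a,p0+ax*.05+[0,0,.02]))
    return a,hit,u,v
E
python3 - <<'E'
from h import *
a,hit,u,v=held(0,0,0,0)
cv2.imwrite('pics/s7.png',cv2.resize(a['frame'][v-40:v+40,u-60:u+60,::-1],None,fx=6,fy=6));print(u-60,v-40)
B=blobs(a,(20,120,120),(34,255,255),(u-50,v-30,u+50,v+30),3)
for c in B: 
    (x,y),wh,_=cv2.minAreaRect(c);print((x,y),wh,hit(x,y))
inc((*ben(-.05,0),.16,188.1),(*ben(-.05,0),.0225,188.1))
E
```

```text
{'t': np.float64(16.3), 'ee_pos': array([0.448, 0.128, 0.161]), 'ee_rot': array([1.79877e+02, 1.61000e-01, 1.72758e+02]), 'joint_pos': array([-43.112,  11.691,  29.282, 106.551,  -6.438,  63.169,  71.315]), 'opening': np.float64(0.045), 'wrist_force': array([-0.211, -0.223, -1.483]), 'finger_force': np.float64(60.684)}
310 152
(371.0, 190.5) (3.0, 6.0) [0.04878152 0.02622918]
[  0.    0.  -15.3] [ 0.0166 -0.3634 -0.0005]
[  0.    0.  -15.3] [ 0.0166 -0.3634  0.137 ]
```

View pics/s7.png

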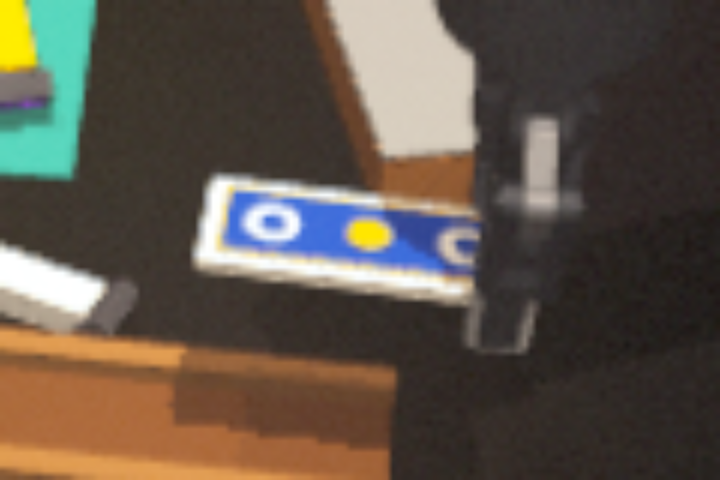

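Blue is held level, with gold at crop (370,234), which is 49 mm beyond the TCP. I place it in the middle slot.

send_rows --increments '[0,0,-2,0,-0.05,0,1,0,0,-4,0.002,-0.1,0,1,0,0,-6,0.005,-0.15,0,1,0,0,-8,0.008,-0.2,0,1,0,0,-10,0.011,-0.25,0,1,0,0,-13,0.014,-0.3,0,1,0,0,-15.3,0.016,-0.345,0,1,0,0,-15.3,0.018,-0.3635,0,1,0,0,-15.3,0.018,-0.3635,0.04,1,0,0,-15.3,0.018,-0.3635,0.08,1,0,0,-15.3,0.018,-0.3635,0.11,1,0,0,-15.3,0.018,-0.3635,0.125,1,0,0,-15.3,0.018,-0.3635,0.133,1,0,0,-15.3,0.018,-0.3635,0.136,1,0,0,-15.3,0.018,-0.3635,0.138,1,0,0,-15.3,0.018,-0.3635,0.138,1]'

```text
t: 18.35
ee_pos: [0.3836, -0.2314, 0.0233]
ee_rot: [180.0, 0.1, -172.0]
wrist_force: [-2.5, 1.7, 6.5]
opening: 0.0451
finger_force: 61.4
```

send_rows --increments '[0,0,0,0,0,0.001,0.35,0,0,0,0,0,0.001,0.35,0,0,0,0,0,0.001,0.35,0,0,0,-0.001,0,-0.03,0.35,0,0,0,-0.001,0,-0.08,0.35,0,0,0,-0.001,0,-0.13,0.35,0,0,0,-0.001,0,-0.13,1]'

```text
t: 19.23
ee_pos: [0.3872, -0.2329, 0.1555]
ee_rot: [-179.8, 0.5, -171.9]
wrist_force: [1.2, 0.1, 0.6]
opening: 0.0386
finger_force: 0.0
```

```bash
python3 - <<'E'
from h import *
st();a=snap('side')
for c in blobs(a,(20,120,120),(34,255,255),(330,100,430,200),2): 
    (x,y),wh,_=cv2.minAreaRect(c);p=ray(a,x,y,.047)[:2]-B0;print((x,y),wh,p@[np.cos(BW),np.sin(BW)],p@[-np.sin(BW),np.cos(BW)])
inc((*stand(.6235,LY['green']),.16,172.8))
E
```

```text
{'t': np.float64(19.225), 'ee_pos': array([ 0.387, -0.233,  0.155]), 'ee_rot': array([-179.755,    0.483, -171.938]), 'joint_pos': array([-10.761,  11.693,  45.976, 109.639,  -9.668,  61.991, 137.172]), 'opening': np.float64(0.039), 'wrist_force': array([1.198, 0.057, 0.605]), 'finger_force': np.float64(0.0)}
(371.0, 133.5) (1.0, 4.0) -0.0033767978742650106 -0.09079086786768897
(377.5, 148.5) (1.0, 3.0) -0.004130010087442723 -0.005701852342650176
[-0.1  0.3 15.3] [-0.3338  0.4178 -0.0059]
```

Red and blue are both centred across the bench. Now green.

send_rows --increments '[0,0,2,-0.035,0.045,-0.006,1,0,0,4,-0.074,0.093,-0.006,1,0,0,6,-0.111,0.139,-0.006,1,0,0,8,-0.148,0.185,-0.006,1,0,0,10,-0.185,0.232,-0.006,1,0,0,12,-0.222,0.278,-0.006,1,0,0,14,-0.26,0.325,-0.006,1,0,0,15.3,-0.3,0.375,-0.006,1,0,0,15.3,-0.334,0.418,-0.006,1,0,0,15.3,-0.334,0.418,-0.006,1,0,0,15.3,-0.334,0.418,0.04,1,0,0,15.3,-0.334,0.418,0.04,1,0,0,15.3,-0.334,0.418,0.04,1]'

```text
t: 20.9
ee_pos: [0.6564, 0.2286, 0.112]
ee_rot: [-180.0, -0.0, 172.7]
wrist_force: [-0.2, 1.1, 1.1]
opening: 0.0002
finger_force: 0.0
```

```bash
python3 - <<'E'
from h import *
st()
L=LY['green'];inc((*stand(.6235,L),.073,172.8),(*stand(.5495,L),.073,172.8),(*stand(.5535,L),.15,172.8),(*stand(.43,L),.15,172.8))
E
```

```text
{'t': np.float64(20.9), 'ee_pos': array([0.656, 0.229, 0.112]), 'ee_rot': array([-1.79976e+02, -2.30000e-02,  1.72672e+02]), 'joint_pos': array([-38.981,  42.571,  33.59 ,  70.895, -23.014,  73.082,  76.813]), 'opening': np.float64(0.0), 'wrist_force': array([-0.194,  1.136,  1.089]), 'finger_force': np.float64(0.0)}
[-0.  -0.  -0.1] [-0.001   0.0004  0.039 ]
[-0.  -0.  -0.1] [0.073  0.0003 0.0391]
[-0.  -0.  -0.1] [ 0.0691  0.0002 -0.0379]
[-0.  -0.  -0.1] [ 0.1926 -0.     -0.0379]
```

send_rows --increments '[0,0,0,0,0,0.03,1,0,0,0,0,0,0.039,1,0,0,0,0,0,0.039,1,0,0,0,0.01,0,0.039,1,0,0,0,0.021,0,0.039,1,0,0,0,0.032,0,0.039,1,0,0,0,0.043,0,0.039,1,0,0,0,0.053,0,0.039,1,0,0,0,0.061,0,0.039,1,0,0,0,0.067,0,0.039,1,0,0,0,0.071,0,0.039,1,0,0,0,0.072,0,0.039,1,0,0,0,0.072,0,0.039,1,0,0,0,0.068,0,0,1,0,0,0,0.068,0,-0.038,0.5,0,0,0,0.125,0,-0.038,0,0,0,0,0.175,0,-0.038,0,0,0,0,0.193,0,-0.038,0,0,0,0,0.193,0,-0.038,0,0,0,0,0.193,0,-0.038,0]'

```text
t: 23.4
ee_pos: [0.4662, 0.2536, 0.15]
ee_rot: [-180.0, 0.1, 172.7]
wrist_force: [0.3, -0.5, 0.2]
opening: 0.0856
finger_force: 0.0
```

```bash
python3 - <<'E'
from h import *
st(); a=snap('wrist')
L=LY['green']
print('pred gold',proj(a,[*stand(.4785,L),.077]))
for c in blobs(a,(22,100,100),(34,255,255),(250,150,400,400),20)[:3]: print('y',cv2.minAreaRect(c))
inc((*stand(.43,L),.052,172.8))
E
```

```text
{'t': np.float64(23.4), 'ee_pos': array([0.466, 0.254, 0.15 ]), 'ee_rot': array([-1.79994e+02,  7.80000e-02,  1.72695e+02]), 'joint_pos': array([-58.864,  21.612,  37.307,  97.971, -14.19 ,  65.158,  65.194]), 'opening': np.float64(0.086), 'wrist_force': array([ 0.34 , -0.53 ,  0.232]), 'finger_force': np.float64(0.0)}
pred gold (np.float64(315.4000814552811), np.float64(264.9010767351382))
y ((314.0, 259.5), (107.0, 42.0), 90.0)
y ((349.9445495605469, 296.9979553222656), (13.065115928649902, 104.52092742919922), 2.12109637260437)
y ((279.59814453125, 307.256591796875), (84.051025390625, 12.466483116149902), 87.51044464111328)
[-0.   0.1 -0.1] [ 0.0011 -0.0003  0.0979]
```

send_rows --increments '[0,0,0,0.003,0,0.05,0,0,0,0,0.003,0,0.09,0,0,0,0,0.003,0,0.098,0,0,0,0,0.003,0,0.098,0,0,0,0,0.003,0,0.098,1,0,0,0,0.003,0,0.098,1,0,0,0,0.003,0,0.098,1,0,0,0,0.003,0,0.098,1,0,0,0,0.003,0,0.098,1,0,0,0,0.003,0,0.08,1,0,0,0,0.003,0,0.05,1,0,0,0,0.003,0,0.01,1,0,0,0,0.003,0,-0.01,1,0,0,0,0.003,0,-0.01,1]'

```text
t: 25.2
ee_pos: [0.4631, 0.2548, 0.1619]
ee_rot: [179.8, 0.2, 172.7]
wrist_force: [-0.1, 0.2, -1.6]
opening: 0.0445
finger_force: 61.3
```

```bash
python3 - <<'E'
from h import *
a,hit,u,v=held(0,0,0,0)
for c in blobs(a,(20,120,120),(34,255,255),(u-50,v-30,u+50,v+30),3): 
    (x,y),wh,_=cv2.minAreaRect(c);print((x,y),wh,hit(x,y))
inc((*ben(-.05,.084),.16,188.1),(*ben(-.05,.084),.0225,188.1))
E
```

```text
{'t': np.float64(25.2), 'ee_pos': array([0.463, 0.255, 0.162]), 'ee_rot': array([1.79831e+02, 1.70000e-01, 1.72743e+02]), 'joint_pos': array([-59.65 ,  20.558,  37.763,  97.537, -13.644,  66.319,  64.564]), 'opening': np.float64(0.045), 'wrist_force': array([-0.097,  0.167, -1.621]), 'finger_force': np.float64(61.299)}
(368.0, 235.0) (6.0, 8.0) [0.05081119 0.02582663]
[  0.    0.  -15.4] [ 3.780e-02 -4.104e-01 -1.000e-04]
[  0.    0.  -15.4] [ 0.0379 -0.4105  0.1374]
```

send_rows --increments '[0,0,-2,0.004,-0.05,0,1,0,0,-4,0.009,-0.1,0,1,0,0,-6,0.014,-0.15,0,1,0,0,-8,0.019,-0.2,0,1,0,0,-10,0.023,-0.25,0,1,0,0,-12,0.028,-0.3,0,1,0,0,-14,0.033,-0.35,0,1,0,0,-15.4,0.038,-0.39,0,1,0,0,-15.4,0.039,-0.4105,0,1,0,0,-15.4,0.039,-0.4105,0,1,0,0,-15.4,0.039,-0.4105,0.04,1,0,0,-15.4,0.039,-0.4105,0.08,1,0,0,-15.4,0.039,-0.4105,0.11,1,0,0,-15.4,0.039,-0.4105,0.125,1,0,0,-15.4,0.039,-0.4105,0.133,1,0,0,-15.4,0.039,-0.4105,0.137,1,0,0,-15.4,0.039,-0.4105,0.1385,1,0,0,-15.4,0.039,-0.4105,0.1385,1]'

```text
t: 27.5
ee_pos: [0.371, -0.1465, 0.0226]
ee_rot: [179.7, -0.0, -171.8]
wrist_force: [-7.4, 4.4, 18.6]
opening: 0.0446
finger_force: 63.1
```

send_rows --increments '[0,0,0,0,0,0.001,0.35,0,0,0,0,0,0.001,0.35,0,0,0,0,0,0.001,0.35,0,0,0,-0.001,0,-0.03,0.35,0,0,0,-0.001,0,-0.08,0.35,0,0,0,-0.001,0,-0.13,0.35,0,0,0,-0.001,0,-0.16,0]'

```text
t: 28.38
ee_pos: [0.3734, -0.1482, 0.1835]
ee_rot: [-180.0, 0.2, -171.9]
wrist_force: [0.0, 0.7, 0.7]
opening: 0.0721
finger_force: 0.0
```

```bash
python3 - <<'E'
from h import *
import pickle
st();a=snap('side','s9.png');t=snap('top');pickle.dump((a,t),open('c9.pkl','wb'))
for c in blobs(a,(20,120,120),(34,255,255),(330,100,430,200),2): 
    (x,y),wh,_=cv2.minAreaRect(c);P=ray(a,x,y,.047)[:2];p=P-B0;print((x,y),wh,P,p@[np.cos(BW),np.sin(BW)],p@[-np.sin(BW),np.cos(BW)])
for n,lo,hi,z in(('mat',(75,80,60),(95,255,255),.003),('lamp',(22,100,100),(34,255,255),.028)):
  for c in blobs(t,lo,hi,(350,100,430,215),20): print(n,rect(t,c,z),cv2.minAreaRect(c))
im=np.hstack([cv2.resize(a['frame'][60:240,250:450],(400,360)),cv2.resize(t['frame'][120:300,300:500],(400,360))]);cv2.imwrite('pics/s9c.png',im[:,:,::-1])
E
```

```text
{'t': np.float64(28.375), 'ee_pos': array([ 0.373, -0.148,  0.183]), 'ee_rot': array([-179.98 ,    0.19 , -171.868]), 'joint_pos': array([-36.74 ,   1.881,  58.245, 113.68 ,  -1.847,  65.166, 120.394]), 'opening': np.float64(0.072), 'wrist_force': array([0.045, 0.718, 0.731]), 'finger_force': np.float64(0.0)}
(384.0, 166.0) (2.0, 4.0) [ 0.42061682 -0.14235902] -0.0017463500899931829 0.08271220770191119
(371.0, 133.5) (1.0, 4.0) [ 0.44344944 -0.3143609 ] -0.0033767978742650106 -0.09079086786768897
(377.0, 148.5) (1.0, 2.0) [ 0.43227775 -0.23020276] -0.0025790423381117835 -0.00589821419887743
mat (array([ 0.6433, -0.2152]), -94.3, [0.108, 0.188]) ((390.30767822265625, 191.46153259277344), (63.23582458496094, 36.16645431518555), 3.1798300743103027)
lamp (array([ 0.6418, -0.2269]), -82.1, [0.034, 0.108]) ((395.5762939453125, 190.9881134033203), (11.640015602111816, 37.01957702636719), 81.11934661865234)
lamp (array([ 0.8187, -0.2388]), -144.5, [0.028, 0.083]) ((397.79925537109375, 131.03903198242188), (28.22960662841797, 9.267603874206543), 52.4314079284668)
```

View pics/s9c.png

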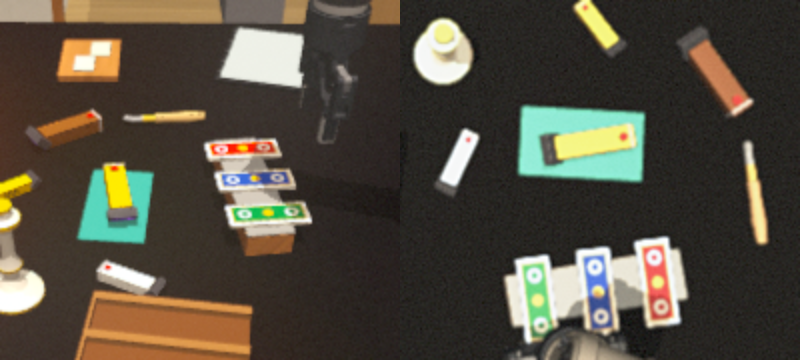

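All three plaques lie across the bench: green, blue and red at bench y of +83, -6 and -91 mm. The yellow lamp is unmoved on the mat, head towards +y. I go above it.

```bash
python3 - <<'E'
from h import *
inc((.641,-.219,.15,97.9))
E
```

```text
[ 0.3  0.4 90.3] [-0.2528 -0.1075  0.0364]
```

send_rows --increments '[0,0,10,-0.03,-0.012,0,0,0,0,20,-0.06,-0.024,0,0,0,0,30,-0.09,-0.036,0,0,0,0,40,-0.12,-0.05,0,0,0,0,50,-0.15,-0.065,0,0,0,0,60,-0.18,-0.08,0,0,0,0,70,-0.21,-0.09,0.01,0,0,0,80,-0.235,-0.1,0.02,0,0,0,90.3,-0.253,-0.1075,0.036,0,0,0,90.3,-0.253,-0.1075,0.036,0,0,0,90.3,-0.253,-0.1075,0.036,0,0,0,90.3,-0.253,-0.1075,0.036,0]'

```text
t: 29.98
ee_pos: [0.6377, -0.2186, 0.1462]
ee_rot: [179.9, -0.0, 97.9]
wrist_force: [0.3, -0.4, -0.2]
opening: 0.0854
finger_force: 0.0
```

```bash
python3 - <<'E'
from h import *
import pickle
st(); a=snap('wrist','w10.png');pickle.dump(a,open('w10.pkl','wb'))
for c in blobs(a,(20,100,80),(36,255,255),None,300)[:4]: print(cv2.minAreaRect(c),rect(a,c,.031),cv2.contourArea(c))
print(proj(a,[.641,-.219,.031]))
E
```

```text
{'t': np.float64(29.975), 'ee_pos': array([ 0.638, -0.219,  0.146]), 'ee_rot': array([ 1.79941e+02, -6.00000e-03,  9.78650e+01]), 'joint_pos': array([-15.17 ,  48.852,  64.621,  73.46 , -43.323,  82.958,  53.469]), 'opening': np.float64(0.085), 'wrist_force': array([ 0.346, -0.378, -0.184]), 'finger_force': np.float64(0.0)}
((323.0, 206.5), (103.0, 36.0), 90.0) (array([ 0.6467, -0.2283]), -80.5, [0.033, 0.107]) 3375.0
((106.99880981445312, 266.5422058105469), (116.88322448730469, 31.38191795349121), 1.6135388612747192) (array([ 0.4305, -0.3228]), 6.0, [0.04, 0.12]) 3269.5
((483.1810302734375, 237.92242431640625), (21.271642684936523, 73.40029907226562), 66.80140686035156) (array([ 0.8118, -0.2367]), 35.0, [0.025, 0.069]) 1267.0
((566.300048828125, 306.4000244140625), (30.4105224609375, 46.957427978515625), 26.56505012512207) (array([ 0.9319, -0.3057]), 89.8, [0.039, 0.056]) 1036.0
(np.float64(318.54960648336913), np.float64(200.13797526675742))
```

View pics/w10.png

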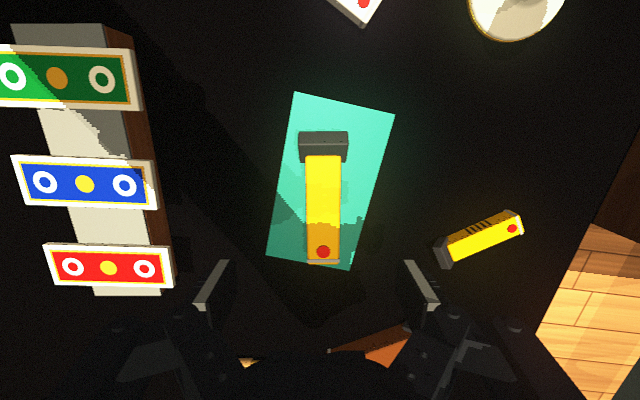

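The wrist view shows the lamp vertical in the image: yellow body centred at u≈323, tail end at row 258, head front at row 131. All three plaques are on the bench at the left.

```bash
python3 - <<'E'
from h import *
import pickle
a=pickle.load(open('w10.pkl','rb'));d=np.array([-.137,.990])
A=ray(a,323,259,.031)[:2];Bp=ray(a,323.5,131,.037)[:2];C=ray(a,323.5,157,.037)[:2]
print(A,Bp,np.linalg.norm(Bp-A),A+.062*d,Bp-.076*d,np.degrees(np.arctan2(*(Bp-A)[::-1])))
inc((.645,-.22,.007,98))
E
```

```text
[ 0.65461425 -0.28242667] [ 0.63610347 -0.15360193] 0.130147840173229 [ 0.64612025 -0.22104667] [ 0.64651547 -0.22884193] 98.17684227105585
[ 0.1 -0.  -0.1] [-0.0025  0.0067  0.1393]
```

send_rows --increments '[0,0,0,-0.004,0.0075,0.05,0,0,0,0,-0.004,0.0075,0.1,0,0,0,0,-0.004,0.0075,0.13,0,0,0,0,-0.004,0.0075,0.138,0,0,0,0,-0.004,0.0075,0.138,0,0,0,0,-0.004,0.0075,0.138,1,0,0,0,-0.004,0.0075,0.138,1,0,0,0,-0.004,0.0075,0.138,1,0,0,0,-0.004,0.0075,0.138,1,0,0,0,-0.004,0.0075,0.138,1,0,0,0,-0.004,0.0075,0.138,1]' --grip_force 60

```text
t: 31.4
ee_pos: [0.6467, -0.2218, 0.0086]
ee_rot: [179.9, 0.1, 97.8]
wrist_force: [-1.0, 0.3, 6.5]
opening: 0.0327
finger_force: 62.2
```

```bash
python3 - <<'E'
from h import *
st()
inc((.645,-.222,.11,98))
E
```

```text
{'t': np.float64(31.4), 'ee_pos': array([ 0.647, -0.222,  0.009]), 'ee_rot': array([1.79922e+02, 6.30000e-02, 9.78460e+01]), 'joint_pos': array([-13.79 ,  57.056,  59.259,  79.457, -49.667,  71.108,  57.266]), 'opening': np.float64(0.033), 'wrist_force': array([-0.952,  0.319,  6.504]), 'finger_force': np.float64(62.238)}
[ 0.1  0.1 -0.2] [-1.000e-04 -1.500e-03 -1.014e-01]
```

send_rows --increments '[0,0,0,0,0,-0.02,1,0,0,0,0,0,-0.06,1,0,0,0,0,0,-0.12,1,0,0,0,0,0,-0.12,1]'

```text
t: 31.9
ee_pos: [0.6485, -0.2241, 0.1342]
ee_rot: [179.5, 0.4, 97.8]
wrist_force: [0.2, -0.4, -0.7]
opening: 0.033
finger_force: 61.6
```

```bash
python3 - <<'E'
from h import *
import pickle
s=st();a=snap('wrist');b=snap('side');pickle.dump((a,b),open('c11.pkl','wb'))
im=np.hstack([cv2.resize(a['frame'],(400,250)),cv2.resize(b['frame'][80:205,240:440],(400,250))]);cv2.imwrite('pics/w11.png',im[:,:,::-1])
d=np.array([np.cos(np.radians(97.9)),np.sin(np.radians(97.9))])
M=dict(blue=(.4323,-.2302),green=(.4206,-.1424),red=(.4434,-.3144))
for k in M: print(k,np.array(M[k])-.123*d); inc((*(np.array(M[k])-.123*d),.094,97.9))
E
```

```text
{'t': np.float64(31.9), 'ee_pos': array([ 0.648, -0.224,  0.134]), 'ee_rot': array([179.507,   0.406,  97.849]), 'joint_pos': array([-14.287,  50.182,  63.964,  72.655, -44.273,  81.858,  53.479]), 'opening': np.float64(0.033), 'wrist_force': array([ 0.208, -0.354, -0.659]), 'finger_force': np.float64(61.579)}
blue [ 0.44920568 -0.35203266]
[ 0.1 -0.  -0.1] [-0.1027 -0.213   0.0338]
green [ 0.43750568 -0.26423266]
[ 0.1 -0.  -0.1] [-0.0141 -0.2126  0.0338]
red [ 0.46030568 -0.43623266]
[ 0.1 -0.  -0.1] [-0.1876 -0.2135  0.0338]
```

View pics/w11.png

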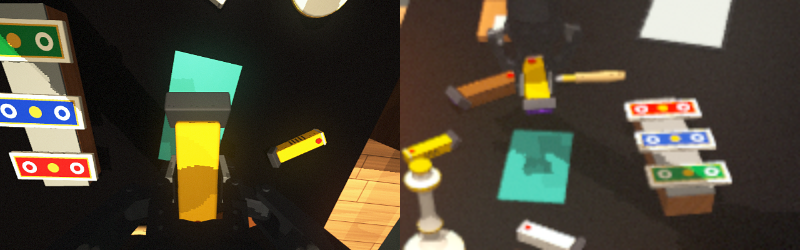

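The lamp is gripped and lifted, head forward, apparently level. I check the head's front edge in the wrist image against the prediction.

```bash
python3 - <<'E'
from h import *
import pickle
a,b=pickle.load(open('c11.pkl','rb'))
p=np.array([.6485,-.2241,.1342]);d=np.array([-.136,.991,0]);n=np.array([.991,.136,0]);z=np.array([0,0,1])
for off in(0,.006): print([np.round(proj(a,p+d*(x+off)+n*y+z*h),0) for x,y,h in((.076,-.023,.0284),(.076,.023,.0284),(.054,.023,.0284),(-.062,.017,.0224))])
h=cv2.cvtColor(a['frame'],cv2.COLOR_RGB2HSV)
c=blobs(a,(20,100,80),(36,255,255),(260,180,380,400),300)[0];print(cv2.boundingRect(c))
print([tuple(x) for x in h[130:200:4,316]])
for off in(-.006,0,.006): print('side tail/front', [np.round(proj(b,p+d*(x+off)+z*h),1) for x,h in((-.062,.0224),(.076,.0284))])
yc=blobs(b,(20,120,80),(36,255,255),(285,90,330,140),20)
print([cv2.boundingRect(x) for x in yc])
E
```

```text
[array([256., 130.]), array([373., 130.]), array([370., 184.]), array([344., 376.])]
[array([255., 113.]), array([374., 113.]), array([371., 170.]), array([345., 368.])]
(280, 193, 73, 162)
[(np.uint8(82), np.uint8(136), np.uint8(240)), (np.uint8(82), np.uint8(134), np.uint8(241)), (np.uint8(82), np.uint8(138), np.uint8(240)), (np.uint8(81), np.uint8(137), np.uint8(239)), (np.uint8(82), np.uint8(146), np.uint8(251)), (np.uint8(40), np.uint8(37), np.uint8(82)), (np.uint8(37), np.uint8(53), np.uint8(82)), (np.uint8(34), np.uint8(48), np.uint8(85)), (np.uint8(32), np.uint8(46), np.uint8(88)), (np.uint8(30), np.uint8(45), np.uint8(85)), (np.uint8(28), np.uint8(53), np.uint8(86)), (np.uint8(23), np.uint8(55), np.uint8(112)), (np.uint8(30), np.uint8(65), np.uint8(75)), (np.uint8(27), np.uint8(65), np.uint8(78)), (np.uint8(25), np.uint8(76), np.uint8(74)), (np.uint8(23), np.uint8(89), np.uint8(77)), (np.uint8(19), np.uint8(223), np.uint8(161)), (np.uint8(28), np.uint8(230), np.uint8(252))]
side tail/front [array([304.9, 106.6]), array([309.5, 129.5])]
side tail/front [array([305.1, 107.6]), array([309.7, 130.7])]
side tail/front [array([305.3, 108.6]), array([309.9, 131.9])]
[(301, 109, 14, 21)]
```

```bash
python3 - <<'E'
from h import *
import pickle
a,b=pickle.load(open('c11.pkl','rb'))
im=np.hstack([cv2.resize(a['frame'][130:370,240:400],(400,600)),cv2.resize(b['frame'][95:155,285:325],(400,600))]);cv2.imwrite('pics/w12.png',im[:,:,::-1])
E
```

```text
(no output)
```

View pics/w12.png

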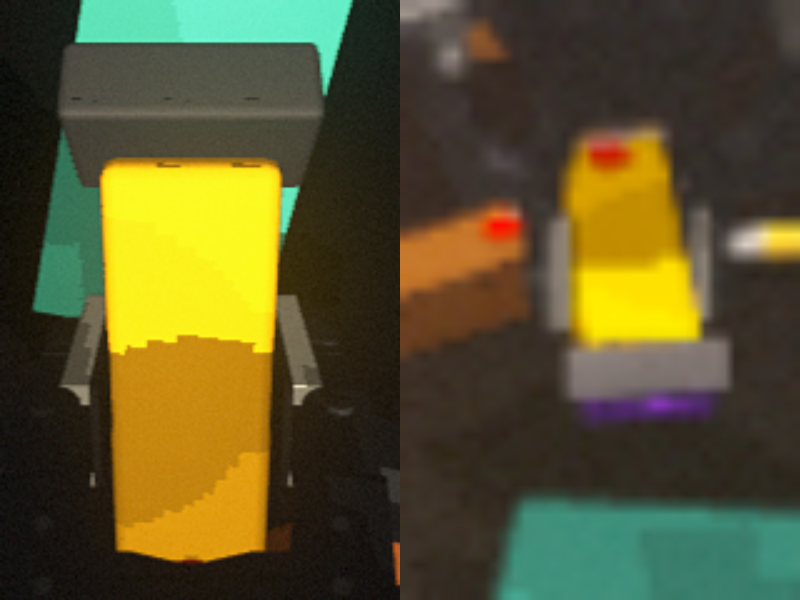

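The wrist crop shows the yellow body at 71 px wide at the head and 60 px where the palm hides the tail. The side crop has the button at about (305.7,110.5) and the violet window at about row 136. I fit the pitch from these.

```bash
python3 - <<'E'
from h import *
import pickle
from scipy.optimize import brentq
a,b=pickle.load(open('c11.pkl','rb'))
p=np.array([.6485,-.2241,.1342]);d=np.array([-.136,.991,0]);n=np.array([.991,.136,0]);z=np.array([0,0,1])
def pt(x,y,h,th,o=0):  # lamp frame (rel grip) pitched nose-down th about grasp
    c,s=np.cos(th),np.sin(th);piv=.0105 # grasp above lamp_grip
    hh=h-piv; X=x*c+hh*s; H=-x*s+hh*c
    return p+d*(X+o)+n*y+z*(.019+H)
for deg in(-10,-5,0,5,10,20,30):
    th=np.radians(deg)
    r=[]
    for row in(196,350):
        x=brentq(lambda x:proj(a,pt(x,0,.014,th))[1]-row,-.09,.09)
        r+=[round(x,3),round(proj(a,pt(x,.017,.014,th))[0]-proj(a,pt(x,-.017,.014,th))[0],1)]
    print(deg,r,'side btn',np.round(proj(b,pt(-.052,0,.014,th)),1),'win',np.round(proj(b,pt(.066,0,-.0025,th)),1),'headtop',np.round(proj(b,pt(.054,0,.02,th))[1],1),np.round(proj(b,pt(.076,0,.02,th))[1],1))
E
```

```text
-10 [0.051, np.float64(82.4), -0.052, np.float64(57.2)] side btn [305.5 111.9] win [309.4 132.3] headtop 123.1 126.1
-5 [0.049, np.float64(79.1), -0.047, np.float64(59.6)] side btn [305.4 110.6] win [309.5 134. ] headtop 124.8 128.4
0 [0.047, np.float64(76.3), -0.042, np.float64(61.6)] side btn [305.4 109.2] win [309.5 135.6] headtop 126.4 130.7
5 [0.045, np.float64(73.8), -0.039, np.float64(63.4)] side btn [305.4 108. ] win [309.5 137. ] headtop 128.0 132.9
10 [0.044, np.float64(71.6), -0.037, np.float64(65.1)] side btn [305.4 106.8] win [309.4 138.3] headtop 129.5 134.9
20 [0.043, np.float64(67.7), -0.034, np.float64(68.1)] side btn [305.4 104.7] win [309.3 140.4] headtop 132.2 138.5
30 [0.044, np.float64(64.2), -0.032, np.float64(70.8)] side btn [305.4 103. ] win [309.1 141.7] headtop 134.5 141.5
```

The lamp is level to within about 3°, which is good enough. I bring the spot to blue and hold.

send_rows --increments '[0,0,0,-0.018,-0.035,0,1,0,0,0,-0.036,-0.071,0,1,0,0,0,-0.054,-0.107,0,1,0,0,0,-0.072,-0.142,0,1,0,0,0,-0.09,-0.178,0.01,1,0,0,0,-0.103,-0.205,0.02,1,0,0,0,-0.103,-0.213,0.034,1,0,0,0,-0.103,-0.213,0.034,1,0,0,0,-0.103,-0.213,0.034,1,0,0,0,-0.103,-0.213,0.034,1]'

```text
t: 33.25
ee_pos: [0.4508, -0.3517, 0.0935]
ee_rot: [180.0, 0.0, 98.0]
wrist_force: [0.5, -0.2, -1.4]
opening: 0.0331
finger_force: 61.4
```

```bash
python3 - <<'E'
from h import *
import pickle
s=st();b=snap('side');t=snap('top');w=snap('wrist');pickle.dump((b,t,w),open('c13.pkl','wb'))
im=np.hstack([cv2.resize(b['frame'][80:205,300:460],(384,300)),cv2.resize(t['frame'][200:320,360:520],(400,300))])
cv2.imwrite('pics/s13.png',np.vstack([im,cv2.resize(w['frame'],(480,300))[:, :480] if 0 else np.pad(cv2.resize(w['frame'],(480,300)),((0,0),(0,304),(0,0)))])[:,:,::-1])
inc((.4492,-.352,.094,97.9))
E
```

```text
{'t': np.float64(33.25), 'ee_pos': array([ 0.451, -0.352,  0.094]), 'ee_rot': array([1.79958e+02, 2.80000e-02, 9.80100e+01]), 'joint_pos': array([ -5.88 ,  41.981,  66.118,  95.807, -40.695,  69.805,  77.852]), 'opening': np.float64(0.033), 'wrist_force': array([ 0.497, -0.191, -1.435]), 'finger_force': np.float64(61.383)}
[0. 0. 0.] [ 0.0003 -0.0007 -0.0004]
```

View pics/s13.png

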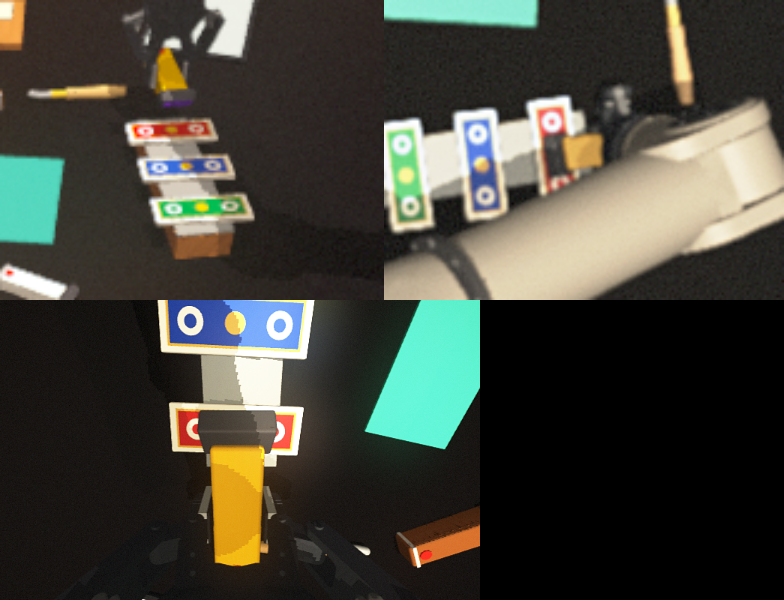

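The lamp points at blue: the gold mark is on the lamp's axis at wrist (235,323), and the window is over red in the side view. I hold here 1.6 s and check the window.

send_rows --increments '[0,0,0,0,0,0,1,0,0,0,0,0,0,1,0,0,0,0,0,0,1,0,0,0,0,0,0,1,0,0,0,0,0,0,1,0,0,0,0,0,0,1,0,0,0,0,0,0,1,0,0,0,0,0,0,1,0,0,0,0,0,0,1,0,0,0,0,0,0,1,0,0,0,0,0,0,1,0,0,0,0,0,0,1,0,0,0,0,0,0,1]'

```text
t: 35.02
ee_pos: [0.4492, -0.3524, 0.0933]
ee_rot: [180.0, 0.0, 97.8]
wrist_force: [-0.7, -0.0, -2.7]
opening: 0.0329
finger_force: 61.4
```

```bash
python3 - <<'E'
from h import *
import pickle
b,t,w=pickle.load(open('c13.pkl','rb'))
p=np.array([.4505,-.352,.0935]);d=np.array([-.138,.990,0])
for o in(-.01,0,.01):print(o,proj(b,p+d*(.066+o)+[0,0,.0059]))
for c in blobs(b,(125,60,40),(160,255,255),(350,100,400,140),2):print(cv2.minAreaRect(c))
st();inc((.4375,-.2642,.094,97.9),(.4603,-.4362,.094,97.9))
E
```

```text
-0.01 (np.float64(373.3473952365837), np.float64(122.58103973127615))
0 (np.float64(374.0855395083324), np.float64(124.26738453797351))
0.01 (np.float64(374.83313255883223), np.float64(125.97531577375587))
((373.5, 123.0), (2.0, 13.0), 90.0)
{'t': np.float64(35.025), 'ee_pos': array([ 0.449, -0.352,  0.093]), 'ee_rot': array([1.8000e+02, 1.0000e-03, 9.7844e+01]), 'joint_pos': array([ -5.797,  41.963,  66.168,  95.917, -40.673,  69.794,  77.865]), 'opening': np.float64(0.033), 'wrist_force': array([-6.530e-01, -2.000e-03, -2.653e+00]), 'finger_force': np.float64(61.382)}
[ 0.   0.  -0.1] [ 0.089   0.0005 -0.0007]
[ 0.   0.  -0.1] [-0.0845 -0.0004 -0.0007]
```

The window measures about 7 mm short of nominal along the axis. I hold blue a little longer with a +6 mm correction, then go to green.

send_rows --increments '[0,0,0,0.006,0,0,1,0,0,0,0.006,0,0,1,0,0,0,0.006,0,0,1,0,0,0,0.006,0,0,1,0,0,0,0.006,0,0,1,0,0,0,0.006,0,0,1,0,0,0,0.006,0,0,1,0,0,0,0.006,0,0,1,0,0,0,0.006,0,0,1,0,0,0,0.006,0,0,1,0,0,0,0.006,0,0,1,0,0,0,0.035,0,0,1,0,0,0,0.065,0,0,1,0,0,0,0.095,0,0,1]'

```text
t: 36.78
ee_pos: [0.436, -0.2575, 0.0933]
ee_rot: [180.0, 0.0, 97.8]
wrist_force: [0.3, 0.6, -0.8]
opening: 0.0328
finger_force: 61.4
```

send_rows --increments '[0,0,0,0,0,0,1,0,0,0,0,0,0,1,0,0,0,0,0,0,1,0,0,0,0,0,0,1,0,0,0,0,0,0,1,0,0,0,0,0,0,1,0,0,0,0,0,0,1,0,0,0,0,0,0,1,0,0,0,0,0,0,1,0,0,0,0,0,0,1,0,0,0,0,0,0,1,0,0,0,0,0,0,1,0,0,0,0,0,0,1,0,0,0,0,0,0,1,0,0,0,0,0,0,1]'

```text
t: 38.65
ee_pos: [0.4362, -0.2583, 0.0933]
ee_rot: [-180.0, -0.0, 97.8]
wrist_force: [-0.5, -0.1, -1.2]
opening: 0.033
finger_force: 61.5
```

```bash
python3 - <<'E'
from h import *
s=st();b=snap('side');p=np.array(s['ee_pos']);w=np.radians(s['ee_rot'][2]);d=np.array([np.cos(w),np.sin(w),0])
print(proj(b,p+d*.066+[0,0,.0059]))
for c in blobs(b,(125,60,40),(160,255,255),(350,100,410,160),2):print(cv2.minAreaRect(c))
print('spot',p+d*.117+[0,0,.0084-.059])
inc((.4603,-.4362-.0+.006,.094,97.9))
E
```

```text
{'t': np.float64(38.65), 'ee_pos': array([ 0.436, -0.258,  0.093]), 'ee_rot': array([-1.8000e+02, -3.0000e-03,  9.7848e+01]), 'joint_pos': array([-20.226,  36.222,  70.109, 106.088, -37.682,  65.374,  71.308]), 'opening': np.float64(0.033), 'wrist_force': array([-0.51 , -0.102, -1.242]), 'finger_force': np.float64(61.497)}
(np.float64(381.9497705466097), np.float64(141.43394915848182))
((381.4590759277344, 139.54917907714844), (1.9012506008148193, 13.12768268585205), 84.80557250976562)
spot [ 0.42022047 -0.14236708  0.04269238]
[-0.  -0.  -0.1] [-0.1736  0.0004 -0.0007]
```

Spot on green. Now red.

send_rows --increments '[0,0,0,-0.03,0,0,1,0,0,0,-0.07,0,0,1,0,0,0,-0.11,0,0,1,0,0,0,-0.15,0,0,1,0,0,0,-0.174,0,-0.0005,1,0,0,0,-0.174,0,-0.0005,1,0,0,0,-0.174,0,-0.0005,1,0,0,0,-0.174,0,-0.0005,1,0,0,0,-0.174,0,-0.0005,1,0,0,0,-0.174,0,-0.0005,1,0,0,0,-0.174,0,-0.0005,1,0,0,0,-0.174,0,-0.0005,1,0,0,0,-0.174,0,-0.0005,1,0,0,0,-0.174,0,-0.0005,1,0,0,0,-0.174,0,-0.0005,1,0,0,0,-0.174,0,-0.0005,1,0,0,0,-0.174,0,-0.0005,1,0,0,0,-0.174,0,-0.0005,1]'

```text
t: 40.95
ee_pos: [0.46, -0.4306, 0.0938]
ee_rot: [180.0, -0.0, 97.8]
wrist_force: [-0.6, -0.6, -1.2]
opening: 0.0329
finger_force: 61.4
```

```bash
python3 - <<'E'
from h import *
s=st();p=np.array(s['ee_pos']);w=np.radians(s['ee_rot'][2]);d=np.array([np.cos(w),np.sin(w),0])
print('spot',p+d*.117+[0,0,.0084-.059])
b=snap('side');print(proj(b,p+d*.059+[0,0,.0059]))
for c in blobs(b,(125,60,40),(160,255,255),(340,80,410,160),2):print(cv2.minAreaRect(c))
for c in blobs(b,(20,120,120),(34,255,255),(330,120,430,200),2): print(cv2.minAreaRect(c)[0])
inc((.644,-.217,.13,97.9),(.644,-.217,.0086,97.9))
E
```

```text
{'t': np.float64(40.95), 'ee_pos': array([ 0.46 , -0.431,  0.094]), 'ee_rot': array([179.997,  -0.   ,  97.849]), 'joint_pos': array([  5.63 ,  46.252,  61.902,  85.523, -41.675,  73.428,  80.052]), 'opening': np.float64(0.033), 'wrist_force': array([-0.613, -0.554, -1.22 ]), 'finger_force': np.float64(61.417)}
spot [ 0.4440228  -0.31473359  0.04320651]
(np.float64(368.4248955872823), np.float64(110.29009145436567))
((368.0, 110.0), (2.0, 12.0), 90.0)
(384.0, 165.5)
(377.3000183105469, 148.60000610351562)
(371.0, 133.5)
[ 0.   0.  -0.1] [ 0.1865  0.2115 -0.0362]
[ 0.   0.  -0.1] [0.1865 0.2115 0.0852]
```

All three marks lit and the plaques unmoved. I return the lamp to its mat.

send_rows --increments '[0,0,0,0,0,-0.03,1,0,0,0,0.03,0.035,-0.036,1,0,0,0,0.062,0.07,-0.036,1,0,0,0,0.094,0.105,-0.036,1,0,0,0,0.126,0.14,-0.036,1,0,0,0,0.158,0.175,-0.036,1,0,0,0,0.18,0.2,-0.036,1,0,0,0,0.193,0.2115,-0.02,1,0,0,0,0.193,0.2115,0.02,1,0,0,0,0.193,0.2115,0.055,1,0,0,0,0.193,0.2115,0.07,1,0,0,0,0.193,0.2115,0.078,1,0,0,0,0.193,0.2115,0.082,1,0,0,0,0.193,0.2115,0.084,1,0,0,0,0.193,0.2115,0.085,1,0,0,0,0.193,0.2115,0.085,1]'

```text
t: 43.0
ee_pos: [0.6434, -0.2107, 0.0093]
ee_rot: [180.0, 0.0, 97.9]
wrist_force: [0.1, 0.8, -2.6]
opening: 0.0329
finger_force: 61.4
```

```bash
python3 -c "
from h import *
st()"
```

```text
{'t': np.float64(43.0), 'ee_pos': array([ 0.643, -0.211,  0.009]), 'ee_rot': array([1.79956e+02, 1.70000e-02, 9.78560e+01]), 'joint_pos': array([-14.672,  55.902,  58.234,  80.676, -48.485,  70.124,  56.307]), 'opening': np.float64(0.033), 'wrist_force': array([ 0.082,  0.81 , -2.63 ]), 'finger_force': np.float64(61.41)}
```

send_rows --increments '[0,0,0,0,0,0.001,1,0,0,0,0,0,0.001,1,0,0,0,0,0,0.001,0.4,0,0,0,0,0,0.001,0.2,0,0,0,0,0,0.001,0,0,0,0,0,0,0,0,0,0,0,0,0,-0.03,0,0,0,0,0,0,-0.08,0,0,0,0,0,0,-0.14,0,0,0,0,0,0,-0.2,0,0,0,0,0,0,-0.2,0,0,0,0,0,0,-0.2,0]'

```text
t: 44.5
ee_pos: [0.643, -0.2105, 0.2086]
ee_rot: [180.0, -0.0, 97.8]
wrist_force: [0.0, 1.4, -0.0]
opening: 0.0851
finger_force: 0.0
```

```bash
python3 - <<'E'
from h import *
st();b=snap('side');w=snap('wrist')
for c in blobs(b,(20,120,120),(34,255,255),(330,120,430,200),2): 
    x,y=cv2.minAreaRect(c)[0];p=ray(b,x,y,.047)[:2]-B0;print((x,y),p@[np.cos(BW),np.sin(BW)],p@[-np.sin(BW),np.cos(BW)])
for c in blobs(w,(20,100,80),(36,255,255),(230,80,420,320),300): print(rect(w,c,.031))
im=np.hstack([cv2.resize(b['frame'][80:280,230:430],(400,400)),cv2.resize(w['frame'],(400,250),)if 0 else np.pad(cv2.resize(w['frame'],(400,250)),((0,150),(0,0),(0,0)))]);cv2.imwrite('pics/f.png',im[:,:,::-1])
E
```

```text
{'t': np.float64(44.5), 'ee_pos': array([ 0.643, -0.211,  0.209]), 'ee_rot': array([ 1.7999e+02, -3.8000e-02,  9.7831e+01]), 'joint_pos': array([-14.39 ,  45.974,  64.622,  67.187, -40.552,  89.185,  49.84 ]), 'opening': np.float64(0.085), 'wrist_force': array([ 0.029,  1.362, -0.028]), 'finger_force': np.float64(0.0)}
(384.0, 166.0) -0.0017463500899931829 0.08271220770191119
(371.0, 133.5) -0.0033767978742650106 -0.09079086786768897
(377.3000183105469, 148.60000610351562) -0.0033802754299533566 -0.0052595000357667215
(array([ 0.681, -0.189]), 92.1, [0.034, 0.108])
```

View pics/f.png

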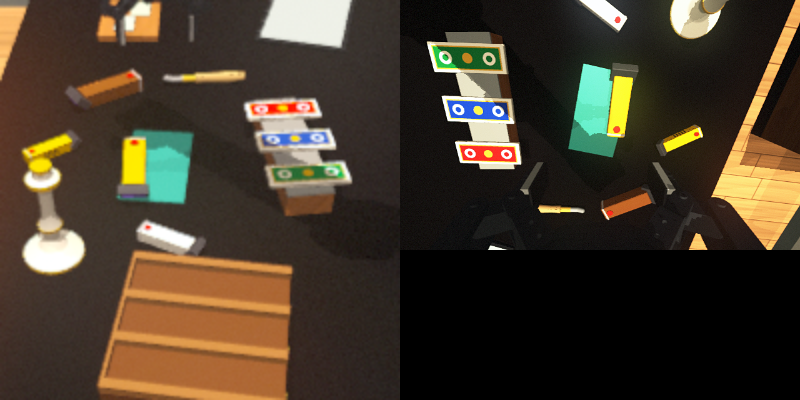

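The final view shows the lamp was knocked aside after release. It now sits at the mat's +x edge, centre about (0.681, -0.189), yaw 92°. Everything else is fine. I regrasp it and put it back.

```bash
python3 - <<'E'
from h import *
inc((.681,-.189,.11,92.1))
E
```

```text
[-0.1 -0.1  5.7] [0.0151 0.0412 0.0967]
```

send_rows --increments '[0,0,5.7,0.015,0.041,0.02,0,0,0,5.7,0.015,0.041,0.06,0,0,0,5.7,0.015,0.041,0.097,0,0,0,5.7,0.015,0.041,0.097,0,0,0,5.7,0.015,0.041,0.097,0]'

```text
t: 45.22
ee_pos: [0.6818, -0.1905, 0.1124]
ee_rot: [180.0, 0.0, 92.1]
wrist_force: [-0.7, -0.4, 1.1]
opening: 0.0852
finger_force: 0.0
```

```bash
python3 - <<'E'
from h import *
st();w=snap('wrist');t=snap('top')
for c in blobs(w,(20,100,80),(36,255,255),(230,80,420,330),300): print(cv2.minAreaRect(c),rect(w,c,.031))
for c in blobs(t,(22,100,100),(34,255,255),(350,150,430,215),20): print('top',rect(t,c,.031))
inc((.681,-.189,.008,92.1))
E
```

```text
{'t': np.float64(45.225), 'ee_pos': array([ 0.682, -0.19 ,  0.112]), 'ee_rot': array([1.79993e+02, 4.70000e-02, 9.21400e+01]), 'joint_pos': array([-15.082,  53.509,  62.388,  68.724, -45.911,  82.41 ,  43.456]), 'opening': np.float64(0.085), 'wrist_force': array([-0.652, -0.385,  1.116]), 'finger_force': np.float64(0.0)}
((315.0, 205.0), (120.0, 42.0), 90.0) (array([ 0.6816, -0.1885]), -86.5, [0.033, 0.108])
[0.2 0.1 0. ] [ 0.0023 -0.0016  0.1059]
```

send_rows --increments '[0,0,0,0.002,-0.001,0.05,0,0,0,0,0.002,-0.001,0.09,0,0,0,0,0.002,-0.001,0.105,0,0,0,0,0.002,-0.001,0.105,0,0,0,0,0.002,-0.001,0.105,1,0,0,0,0.002,-0.001,0.105,1,0,0,0,0.002,-0.001,0.105,1,0,0,0,0.002,-0.001,0.105,1,0,0,0,0.002,-0.001,0.105,1,0,0,0,0.002,-0.001,0.105,1,0,0,0,0.002,-0.001,0.085,1,0,0,0,0.002,-0.001,0.065,1,0,0,0,0.002,-0.001,0.065,1]'

```text
t: 46.95
ee_pos: [0.682, -0.1893, 0.0498]
ee_rot: [179.8, 0.1, 92.2]
wrist_force: [-0.2, -0.6, -0.9]
opening: 0.0328
finger_force: 61.2
```

```bash
python3 - <<'E'
from h import *
st();inc((.643,-.215,.05,92.1),(.643,-.215,.0085,92.1))
E
```

```text
{'t': np.float64(46.95), 'ee_pos': array([ 0.682, -0.189,  0.05 ]), 'ee_rot': array([1.79758e+02, 1.31000e-01, 9.21580e+01]), 'joint_pos': array([-15.496,  56.589,  60.451,  72.882, -48.364,  76.36 ,  45.395]), 'opening': np.float64(0.033), 'wrist_force': array([-0.153, -0.593, -0.852]), 'finger_force': np.float64(61.196)}
[0.2 0.1 0.1] [-0.0243 -0.04   -0.0004]
[0.2 0.1 0.1] [-0.0242 -0.0401  0.0411]
```

send_rows --increments '[0,0,0,-0.012,-0.02,0,1,0,0,0,-0.024,-0.04,0,1,0,0,0,-0.024,-0.04,0.02,1,0,0,0,-0.024,-0.04,0.033,1,0,0,0,-0.024,-0.04,0.038,1,0,0,0,-0.024,-0.04,0.041,1,0,0,0,-0.024,-0.04,0.042,1,0,0,0,-0.024,-0.04,0.042,1,0,0,0,-0.024,-0.04,0.042,0.4,0,0,0,-0.024,-0.04,0.042,0.2,0,0,0,-0.024,-0.04,0.042,0,0,0,0,-0.024,-0.04,0.042,0,0,0,0,-0.024,-0.04,0.01,0,0,0,0,-0.024,-0.04,-0.04,0,0,0,0,-0.024,-0.04,-0.09,0,0,0,0,-0.024,-0.04,-0.15,0,0,0,0,-0.024,-0.04,-0.15,0,0,0,0,-0.024,-0.04,-0.15,0,0,0,0,-0.024,-0.04,-0.15,0,0,0,0,-0.024,-0.04,-0.15,0]'

```text
t: 49.45
ee_pos: [0.6411, -0.2131, 0.195]
ee_rot: [-179.9, -0.1, 92.1]
wrist_force: [-0.2, -0.1, 0.3]
opening: 0.0856
finger_force: 0.0
```

```bash
python3 - <<'E'
from h import *
st();b=snap('side');w=snap('wrist')
for c in blobs(b,(20,120,120),(34,255,255),(330,120,430,200),2): print(cv2.minAreaRect(c)[0])
for c in blobs(w,(20,100,80),(36,255,255),(230,80,420,320),300): print(rect(w,c,.031))
for c in blobs(w,(75,60,40),(95,255,255),None,1500): print('mat',rect(w,c,.003))
E
```

```text
{'t': np.float64(49.45), 'ee_pos': array([ 0.641, -0.213,  0.195]), 'ee_rot': array([-1.79859e+02, -7.30000e-02,  9.21420e+01]), 'joint_pos': array([-14.786,  47.034,  65.65 ,  68.57 , -41.787,  88.327,  45.401]), 'opening': np.float64(0.086), 'wrist_force': array([-0.169, -0.137,  0.336]), 'finger_force': np.float64(0.0)}
(383.5, 166.0)
(371.0, 133.5)
(377.3000183105469, 148.60000610351562)
(array([ 0.6419, -0.2115]), -86.8, [0.033, 0.107])
mat (array([ 0.6474, -0.2165]), 83.0, [0.1, 0.179])
```

The lamp is centred on the mat, the plaques are in place and the arm is clear, so I hand in.

```bash
python3 -c "
from bench import env
print(env.sign_off())"
```

```text
the job is handed in; nothing more can be done
None
```

The job is handed in at about 50 s on the robot's clock (no verdict came back): all three plaques lie across the bench, the lamp was held on blue, green and red in turn, and it is back in the middle of its mat after being knocked aside once.

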